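# Put the loose batteries away by type

### The arm

A 7-joint arm with a two-finger parallel gripper is mounted at the origin on a cart in front of the work surface, level with it; the furniture and walls round the work are solid. World frame = base frame: x ahead of the robot, y to its left, z up, the work surface at z = 0. Lengths are in m, angles in degrees, forces in N, time in s.
With the tool pointing down it reaches from about 0.4 to 0.85 m from the base axis. Payload 4.5 kg.
Tool frame: the origin (TCP) lies midway between the tips of the shut fingers; the grasp point (between the pads) lies 19 mm behind it; z points along the fingers, y is the line along which they close (so a half turn about z gives the same grasp; the last joint's range is limited). The gripper opens to 88 mm and grips with 3 to 60 N. Pads are 18 mm wide; open, the fingers measure 123 mm over their backs; the gripper's body (75 mm by 187 mm) begins 45 mm behind the grasp point.
Start: joints at [74.072, 39.483, -11.15, 89.685, 9.013, 51.709, -12.324], TCP at [0.192, -0.595, 0.239] pointing down, gripper open.
Joint ranges: [-172.22, 172.22], [-26.19, 119.32], [-84.43, 86.54], [7.71, 146.69], [-57.33, 237.33], [2.42, 119.75], [-152.13, 152.13]. Speed limits (degrees/s): [147.25, 147.25, 180, 180, 180, 180, 180].

### API

Orientations are given as a 3x3 rotation matrix whose columns are the frame's x, y, z axes.
In Python, from cell import ctrl gives the robot as it stands.
- The arm moves only by the tool jog_arm, never from a script. Its argument "targets" is a list of rows, each a list of 6 numbers: the shift along the tool's x, y, z as a fraction of full scale, then the turn, a rotation vector about the tool's x, y, z as a fraction of full scale. In form: [[x, y, z, ax, ay, az], ...]. A call has 1 to 5 rows; each row is the pose to reach, as a shift and turn from the pose commanded when the call began, along the tool's axes at that moment; what a row does not reach only later rows make up. Full scale, the value 1, is 50 cm for a shift and 120 degrees for a turn. A row lasts 1/12 s, in which the tool goes at most 41.7 mm and 7.16 degrees, less where a joint would pass 70% of its speed; a pose out of reach is approached as far as the arm can. A call with a number of a shift or a turn outside -1 to 1 is refused whole. A call with a gripper value outside its range is refused whole. "grip" is the opening, from 0 (shut) to 1 (fully open), set as the call begins (left out, the last holds). The fingers move at their own pace and stop on an object; "squeeze" is the grip in N (left out, the last holds). Time passes only in rows, so rows that repeat a pose let the fingers close. It gives the time, the measured TCP pose, the force, the opening and the grip force at its end, in the units of the state.
- ctrl.state(): the state, without advancing time (a new reading comes with each control period).
- ctrl.grab_frame(name): name is "scene" or "top" or "wrist"; returns the picture (480x640x3 uint8, blue, green, red); there is no depth.
- ctrl.camera_model(name): a dict with "vfov" (degrees; the focal length in pixels is half the picture's height over the tangent of half this angle, whatever the lens; pixels are square), "cx", "cy" (the principal point, pixels), "R" (3x3) and "t" (3): a world point X has camera coordinates R X + t; the wrist camera has in their place "T_tool_cam" (4x4, takes a point from camera to tool coordinates, whose origin is the TCP and whose axes are the flange's). Camera axes: x right, y down, z forward; pixel columns grow to the right and rows downward; lengths in m; the calibration is good to about 2 mm. The wrist camera is an equidistant fisheye: a pixel r from the principal point sees the ray r / f radians off the axis. A picture is of the moment at which its call begins: read the wrist's pose just before it. camera_model takes no time and is no camera call.
- ctrl.close_job(): hands the job in; it is judged then, once.
Trained networks look in the newest picture that a camera, given by its name, has taken for a name from the list of things; names that differ only in an ending like _2 or _b are one class to them, and where a whole thing is asked for, a point or a joint stands for the part that bears it (a point fixed in the world has none). Each returns a list of dicts, best first, with "p" (0 to 1); they miss things now and then, are a little off and sometimes report something else, mostly with a low value. They report only what shows in the picture. A call takes as long as a camera call.
- ctrl.trace(camera, target): "mask" (480x640 bool, what is visible of it) and "xy" ([column, row] in pixels, amid what is visible of it).
The state is a dict: "t": time; "joint_positions": joint angles; "qvel": joint speeds; "effort": joint torques, N m; "ee_pos": TCP position; "tcp_rot": TCP orientation; "ft_force": force on the tool from outside, world axes, zero at the start; "moment": the same for the moment, N m; "finger_gap": opening from 0.0 (shut) to 1.0 (fully open); "gripper_force": force on a finger pad.
Only numpy, scipy, OpenCV 4.12 (cv2) and the standard library are available. Lean on these libraries where they do the work, as an engineer would, in place of code of your own. Each camera call takes 0.05 s, during which the arm holds its last target. There are 200 camera calls.

### The job

Put the four loose batteries away in their holders: lay each of the two round cells in its own V-shaped rest of the cell cradle, bedded down on both supports, and stand each of the two rectangular 9-volt blocks upright in its own bay of the shallow two-bay tray. Leave the little motor and the T-shaped connector where they are.

Things in the scene. Friction and masses are not known exactly. Their poses are not given: they have to be found in the camera images.
- aa_cell_1: small round dry cell (size AA), 14.4 mm diameter and 50 mm long, dark body with a blue band at one end, lying on the desk; its origin is on its underside at mid-length as it lies (7 mm below its axis), its y axis runs along the cell, so it may be turned any way about z. About 25 g; one of two alike, interchangeable
- aa_cell_2: small round dry cell (size AA), 14.4 mm diameter and 50 mm long, dark body with a blue band at one end, lying on the desk; its origin is on its underside at mid-length as it lies (7 mm below its axis), its y axis runs along the cell, so it may be turned any way about z. About 25 g; one of two alike, interchangeable
- nine_volt_1: rectangular 9-volt block battery standing upright on the desk, 17 mm (its x) by 26 mm (its y) and 48 mm tall with two snap studs on top (flat body up to 46 mm); origin at the centre of its underside. About 45 g; one of two of the same shape, interchangeable
- nine_volt_2: rectangular 9-volt block battery standing upright on the desk, 17 mm (its x) by 26 mm (its y) and 48 mm tall with two snap studs on top (flat body up to 46 mm); origin at the centre of its underside. About 45 g; one of two of the same shape, interchangeable
- cell_cradle: grey cradle fixed to the desk; base 104 (x) x 60 (y) x 6 mm, origin under its centre. Two V rests run along y, at x = -25 and +25 mm: 45-degree slats 5 mm thick at y = -18 and +18 mm only, V bottom at z = 12, tips at 25, mouth 25 mm wide; between y = -15 and 15 mm there is only the base, so fingers fit there. A bedded cell lies along y, middle at y = 0, axis at z = 22 mm
- block_tray: grey plastic tray fixed to the desk, 62 mm (x) by 124 mm (y) and 18 mm high, origin at the centre of its underside, with two open bays side by side along its y axis, each 54 mm (x) by 56 mm (y) inside, their centres at y = -30 and y = +30 mm. Walls and divider 4 mm thick, floor of the bays at z = 4 mm
- mini_motor_1: small round dark motor with thin leads sticking up, 30 x 27 x 28 mm, standing among the batteries; not to be moved. Origin at the centre of its underside
- bnc_tee: small brownish metal T-shaped connector, 16 x 33 x 26 mm, lying among the batteries with its stem up; not to be moved. Origin at the centre of its underside

How it is judged (in metres and radians):
At the end, for the whole second after the job is handed in: One round cell bedded in each V rest of the cradle (centred along it within 10 mm, parallel to it within 0.2 rad) and one 9-volt block standing upright (within 0.12 rad) on the floor of each bay of the tray; either cell may take either V, either block either bay. All four at rest (((x of aa_cell_1 in the frame of cell_cradle between -0.039 and -0.011 m and y of aa_cell_1 in the frame of cell_cradle between -0.01 and 0.01 m and z of aa_cell_1 in the frame of cell_cradle between 0.012 and 0.032 m and angle between the y axis of each of aa_cell_1, aa_cell_2 and the y axis of cell_cradle, either way round below 0.2 rad and x of aa_cell_2 in the frame of cell_cradle between 0.011 and 0.039 m and y of aa_cell_2 in the frame of cell_cradle between -0.01 and 0.01 m and z of aa_cell_2 in the frame of cell_cradle between 0.012 and 0.032 m) or (x of aa_cell_1 in the frame of cell_cradle between 0.011 and 0.039 m and y of aa_cell_1 in the frame of cell_cradle between -0.01 and 0.01 m and z of aa_cell_1 in the frame of cell_cradle between 0.012 and 0.032 m and angle between the y axis of each of aa_cell_1, aa_cell_2 and the y axis of cell_cradle, either way round below 0.2 rad and x of aa_cell_2 in the frame of cell_cradle between -0.039 and -0.011 m and y of aa_cell_2 in the frame of cell_cradle between -0.01 and 0.01 m and z of aa_cell_2 in the frame of cell_cradle between 0.012 and 0.032 m)) and ((x of nine_volt_1 in the frame of block_tray between -0.022 and 0.022 m and y of nine_volt_1 in the frame of block_tray between -0.0515 and -0.0075 m and z of nine_volt_1 in the frame of block_tray between 0.001 and 0.009 m and angle between each of nine_volt_1, nine_volt_2's own z axis and vertical below 0.12 rad and x of nine_volt_2 in the frame of block_tray between -0.022 and 0.022 m and y of nine_volt_2 in the frame of block_tray between 0.0075 and 0.0515 m and z of nine_volt_2 in the frame of block_tray between 0.001 and 0.009 m) or (x of nine_volt_1 in the frame of block_tray between -0.022 and 0.022 m and y of nine_volt_1 in the frame of block_tray between 0.0075 and 0.0515 m and z of nine_volt_1 in the frame of block_tray between 0.001 and 0.009 m and angle between each of nine_volt_1, nine_volt_2's own z axis and vertical below 0.12 rad and x of nine_volt_2 in the frame of block_tray between -0.022 and 0.022 m and y of nine_volt_2 in the frame of block_tray between -0.0515 and -0.0075 m and z of nine_volt_2 in the frame of block_tray between 0.001 and 0.009 m)) and linear speed of each of aa_cell_1, aa_cell_2, nine_volt_1, nine_volt_2 below 0.02 m/s); the robot touches nothing.
It fails at once if the motor or the T connector is moved more than 25 mm (distance of any of mini_motor_1, bnc_tee from where it was at the start of the episode above 0.025 m).
It also fails if it takes over 120 s, if anything falls off the work surface, if the arm or the gripper's body presses on something with over 40 N, if the wrist force passes 120 N, or if a joint passes its speed limit or range.

## Working session

There is one attempt and no reset: what is moved stays moved. The work goes in short steps, Python scripts to look and compute and a tool call to move; the robot and the scene stay as the last step left them, time stands still between calls to the robot, and variables do not carry over. Pictures are saved under pics/ and viewed, at most 16 in all, crops included, and the job is handed in when it is done.

Besides the shell and the picture viewer there is one more tool, called after "Emit:" by a JSON object that holds its "op" and its "data". jog_arm: Moves the arm, as the interface text tells. Shift numbers are shares of 50 cm and turn numbers shares of 120 degrees, none past 1 either way. Its arguments: {"type":"object","properties":{"targets":{"type":"array"},"grip":{"type":"number"},"squeeze":{"type":"number"}},"required":["targets"]}

```bash
ls; mkdir -p pics
cat > h.py <<'E'
import numpy as np, cv2
from cell import ctrl
def pix2world(cam,uv,z):
    m=ctrl.camera_model(cam); f=240/np.tan(np.radians(m["vfov"])/2)
    uv=np.atleast_2d(np.asarray(uv,float)); R=np.array(m["R"]);t=np.array(m["t"])
    d=np.c_[(uv[:,0]-m["cx"])/f,(uv[:,1]-m["cy"])/f,np.ones(len(uv))]@R
    c=-R.T@t
    return c+d*((z-c[2])/d[:,2])[:,None]
E
python3 - <<'E'
from h import *
s=ctrl.state(); print({k:np.round(v,3).tolist() for k,v in s.items()})
for c in("top","scene"):
    cv2.imwrite(f"pics/{c}0.png",ctrl.grab_frame(c))
    m=ctrl.camera_model(c);print(c,m["vfov"],np.round(-np.array(m["R"]).T@np.array(m["t"]),3),np.round(m["R"],2).tolist())
    for n in["aa_cell_1","nine_volt_1","cell_cradle","block_tray","mini_motor_1","bnc_tee"]:
        for d in ctrl.trace(c,n):
            if d["p"]<.2: continue
            ys,xs=np.nonzero(d["mask"])
            r=cv2.minAreaRect(np.c_[xs,ys].astype(np.float32))
            print(c,n,round(d["p"],2),np.round(d["xy"],1),len(xs),np.round(r[0],1),np.round(r[1],1),round(r[2],1),np.round(pix2world(c,[r[0]],0.0)[0],3))
print(ctrl.camera_model("wrist"))
E
```

```text
pics
{'t': 0.0, 'joint_positions': [74.072, 39.533, -11.145, 89.744, 9.012, 51.71, -12.324], 'qvel': [-0.134, 0.017, -0.051, 0.021, -0.009, -0.089, -0.054], 'effort': [0.0, -52.756, -1.267, -15.343, -0.053, 0.007, 0.0], 'ee_pos': [0.191, -0.594, 0.238], 'tcp_rot': [[0.952, 0.307, -0.001], [0.307, -0.952, 0.002], [-0.0, -0.002, -1.0]], 'ft_force': [0.472, -0.266, -0.48], 'moment': [-0.006, 0.05, -0.014], 'gripper_force': 0.0, 'finger_gap': 0.997}
top 48.22116058454779 [0.281 0.037 1.229] [[0.05, -1.0, 0.0], [-0.98, -0.05, -0.21], [0.21, 0.01, -0.98]]
top aa_cell_1 0.56 [254.4 215.7] 117 [255.8 213.4] [ 6.1 20.2] 68.2 [0.612 0.208 0.   ]
top nine_volt_1 0.62 [234.1 250.7] 124 [233.  249.7] [14.3  9.5] 9.5 [0.522 0.255 0.   ]
top nine_volt_1 0.51 [175.3 287. ] 144 [177.5 286. ] [12. 12.] 45.0 [0.43  0.376 0.   ]
top cell_cradle 0.7 [465.1 282.3] 1161 [465.2 281.4] [45.6 26.2] 83.5 [ 0.473 -0.287  0.   ]
top block_tray 0.73 [412.6 274.8] 1515 [410.5 274.5] [55.4 28.4] 15.9 [ 0.483 -0.16   0.   ]
top mini_motor_1 0.47 [291.3 217. ] 81 [289.5 217.5] [9. 9.] 90.0 [0.606 0.128 0.   ]
top bnc
[... 376 characters left out ...]
ne_volt_1 0.83 [158.5 228.8] 274 [160. 228.] [24. 12.] 90.0 [0.464 0.412 0.   ]
scene nine_volt_1 0.49 [226.4 222.9] 190 [228.5 222. ] [16. 13.] 90.0 [0.571 0.303 0.   ]
scene cell_cradle 0.8 [454.8 319.9] 1312 [455.2 315.1] [36.2 47.4] 26.6 [ 0.484 -0.28   0.   ]
{'vfov': 65.70646984690485, 'cx': 315.73025762747534, 'cy': 233.78654972072502, 'T_tool_cam': array([[-6.04885851e-04, -9.61173542e-01, -2.75943937e-01,
         6.90135035e-02],
       [ 9.99999724e-01, -7.00185597e-04,  2.46840666e-04,
         1.30177136e-04],
       [-4.30468688e-04, -2.75943712e-01,  9.61173701e-01,
        -1.45709452e-01],
       [ 0.00000000e+00,  0.00000000e+00,  0.00000000e+00,
         1.00000000e+00]])}
```

View pics/top0.png

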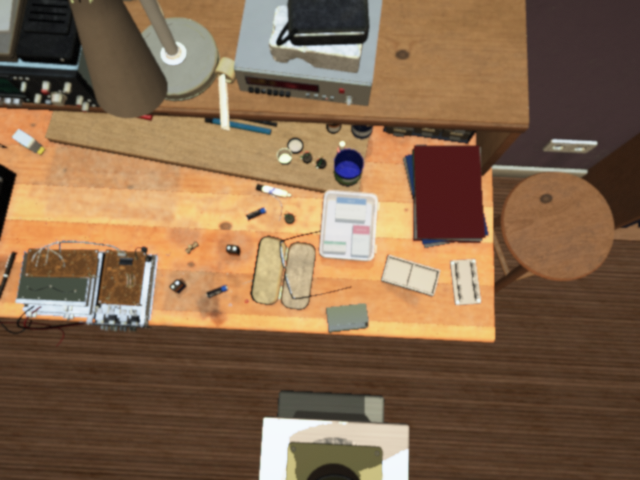

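View pics/scene0.png

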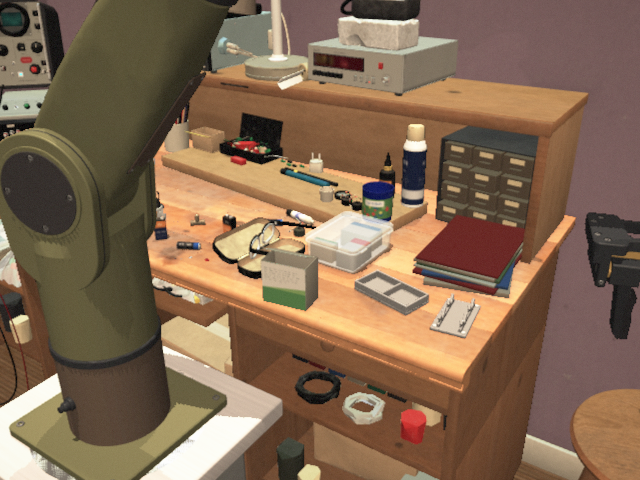

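The top view shows the cells at about (257,213) and (217,291), the blocks at (233,250) and (178,286), the tray at (411,275), the cradle at (465,282), the motor at (289,217) and the tee at (192,247). The scene view agrees: clutter, a spectacle case and a card box stand between the two groups. Next I'll move the wrist camera over the holders.

Emit:
{"op": "jog_arm", "data": {"targets": [[0.33, -0.2, 0, 0, 0, 0.149], [0.33, -0.2, 0, 0, 0, 0.149], [0.33, -0.2, 0, 0, 0, 0.149], [0.33, -0.2, 0, 0, 0, 0.149], [0.33, -0.2, 0, 0, 0, 0.149]]}}

```text
t: 1.12
ee_pos: [0.3217, -0.445, 0.2389]
tcp_rot: [[1.0, 0.004, 0.002], [0.004, -1.0, 0.002], [0.002, -0.002, -1.0]]
ft_force: [0.5, 0.0, 0.7]
finger_gap: 0.996
gripper_force: 0.0
```

Emit:
{"op": "jog_arm", "data": {"targets": [[0.2, -0.226, 0.04, 0, 0, 0], [0.2, -0.226, 0.04, 0, 0, 0], [0.2, -0.226, 0.04, 0, 0, 0], [0.2, -0.226, 0.04, 0, 0, 0], [0.2, -0.226, 0.04, 0, 0, 0]]}}

```text
t: 1.53
ee_pos: [0.4236, -0.3291, 0.2182]
tcp_rot: [[1.0, 0.012, 0.003], [0.012, -1.0, 0.004], [0.003, -0.004, -1.0]]
ft_force: [-0.4, 0.9, 0.7]
finger_gap: 1.004
gripper_force: 0.0
```

Emit:
{"op": "jog_arm", "data": {"targets": [[0.2, -0.226, 0.04, 0, 0, 0], [0.2, -0.226, 0.04, 0, 0, 0], [0.2, -0.226, 0.04, 0, 0, 0], [0.2, -0.226, 0.04, 0, 0, 0], [0.2, -0.226, 0.04, 0, 0, 0]]}}

```text
t: 1.95
ee_pos: [0.523, -0.216, 0.1981]
tcp_rot: [[1.0, 0.01, 0.003], [0.01, -1.0, 0.004], [0.003, -0.004, -1.0]]
ft_force: [-0.3, -1.0, 0.1]
finger_gap: 1.001
gripper_force: 0.0
```

```bash
cat >> h.py <<'E'
def wcam():
    s=ctrl.state(); T=np.eye(4);T[:3,:3]=s["tcp_rot"];T[:3,3]=s["ee_pos"]
    return T@np.array(ctrl.camera_model("wrist")["T_tool_cam"])
def wpix(W,uv,z):
    m=ctrl.camera_model("wrist"); f=240/np.tan(np.radians(m["vfov"])/2)
    uv=np.atleast_2d(np.asarray(uv,float)); a=uv-[m["cx"],m["cy"]]; r=np.linalg.norm(a,axis=1)+1e-9
    d=np.c_[a*(np.sin(r/f)/r)[:,None],np.cos(r/f)]@W[:3,:3].T
    return W[:3,3]+d*((z-W[2,3])/d[:,2])[:,None]
def proj(W,X):
    m=ctrl.camera_model("wrist"); f=240/np.tan(np.radians(m["vfov"])/2)
    c=(np.atleast_2d(X)-W[:3,3])@W[:3,:3]; r=np.linalg.norm(c[:,:2],axis=1)+1e-9
    return c[:,:2]*(f*np.arctan2(r,c[:,2])/r)[:,None]+[m["cx"],m["cy"]]
def look(tag,names,zs):
    """wrist picture; mask contour put on plane z -> min-area rect in world"""
    W=wcam(); im=ctrl.grab_frame("wrist"); cv2.imwrite(f"pics/{tag}.png",im); np.save(f"pics/{tag}.npy",W)
    print(np.round(ctrl.state()["ee_pos"],4))
    for n,z in zip(names,zs):
        for d in ctrl.trace("wrist",n):
            if d["p"]<.2: continue
            c=max(cv2.findContours(d["mask"].astype(np.uint8),0,1)[0],key=len)[:,0]
            r=cv2.minAreaRect(wpix(W,c,z)[:,:2].astype(np.float32))
            print(n,round(d["p"],2),np.round(d["xy"]),"rect@z",z,np.round(r[0],4),np.round(r[1],4),round(r[2],1))
E
python3 - <<'E'
from h import *
look("w1",["cell_cradle","block_tray"],[0.0,0.018])
E
```

```text
[ 0.5204 -0.2197  0.1984]
cell_cradle 0.56 [383. 256.] rect@z 0.0 [ 0.4695 -0.2846] [0.1075 0.063 ] 7.0
block_tray 0.59 [255. 251.] rect@z 0.018 [ 0.4803 -0.1577] [0.1237 0.0671] 75.7
```

View pics/w1.png

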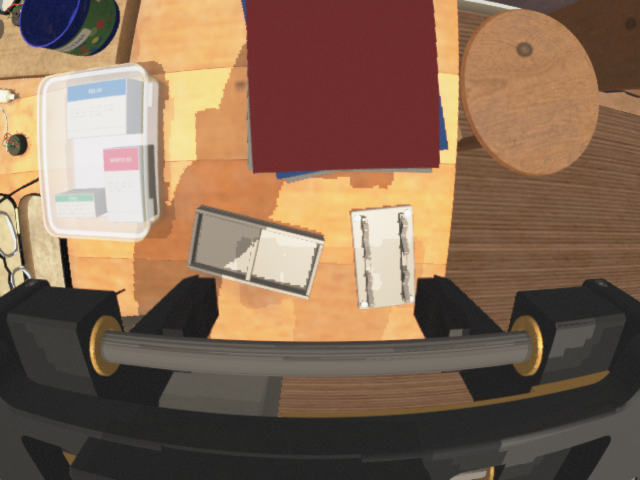

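The picture shows the tray with corners near (198,206), (323,238), (308,298) and (189,268), and the cradle with corners near (351,211), (411,206), (415,304) and (359,308). Next I'll check the fit with an overlay, and swing over to the batteries.

Run:
```python
from h import *
W=np.load("pics/w1.npy")
def corners(c,yaw,sx,sy,z):
    a=np.radians(yaw);R=np.array([[np.cos(a),-np.sin(a)],[np.sin(a),np.cos(a)]])
    return np.c_[np.array([[1,1],[1,-1],[-1,-1],[-1,1]])*[sx/2,sy/2]@R.T+c,[z]*4]
print(proj(W,corners([.4803,-.1577],-14.3,.062,.124,.018)).round(0).tolist())
print(proj(W,corners([.4695,-.2846],7,.104,.06,.006)).round(0).tolist())
im=cv2.imread("pics/w1.png")
for c in [((.4803,-.1577),-14.3,.062,.124,.018),((.4695,-.2846),7,.104,.06,.006),((.4695,-.2846),7,.05,.036,.022)]:
    cv2.polylines(im,[(proj(W,corners(*c))*8).round().astype(int)],True,(0,0,255),1,shift=3)
cv2.imwrite("pics/w1o.png",cv2.resize(im[190:320,170:430],None,fx=3,fy=3))
```

```text
[[196.0, 205.0], [326.0, 238.0], [309.0, 298.0], [186.0, 266.0]]
[[350.0, 212.0], [413.0, 205.0], [416.0, 304.0], [359.0, 311.0]]
```

View pics/w1o.png

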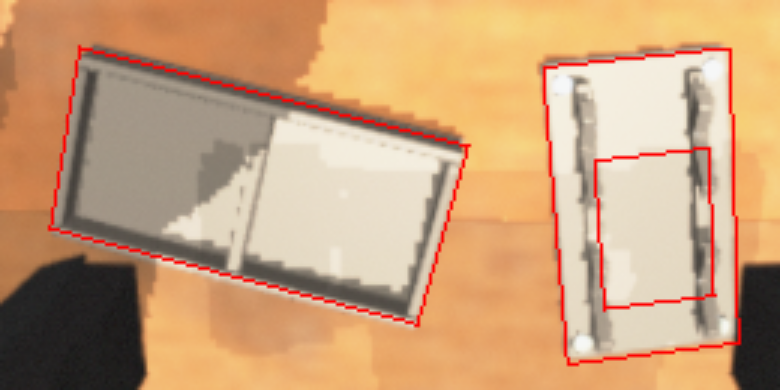

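The overlay fits within about 1–2 px, so the holder poses are good. Now over to the batteries.

Emit:
{"op": "jog_arm", "data": {"targets": [[0.02, -0.34, 0, 0, 0, 0], [0.02, -0.34, 0, 0, 0, 0], [0.02, -0.34, 0, 0, 0, 0], [0.02, -0.34, 0, 0, 0, 0], [0.02, -0.34, 0, 0, 0, 0]]}}

```text
t: 2.52
ee_pos: [0.5284, -0.0452, 0.199]
tcp_rot: [[1.0, 0.009, 0.001], [0.009, -1.0, 0.005], [0.001, -0.005, -1.0]]
ft_force: [-0.8, 0.3, -0.4]
finger_gap: 1.0
gripper_force: 0.0
```

Emit:
{"op": "jog_arm", "data": {"targets": [[0.02, -0.34, 0, 0, 0, 0], [0.02, -0.34, 0, 0, 0, 0], [0.02, -0.34, 0, 0, 0, 0], [0.02, -0.34, 0, 0, 0, 0], [0.02, -0.34, 0, 0, 0, 0]]}}

```text
t: 2.93
ee_pos: [0.5385, 0.1254, 0.1991]
tcp_rot: [[1.0, 0.009, 0.002], [0.009, -1.0, 0.006], [0.002, -0.006, -1.0]]
ft_force: [-0.5, 1.2, -0.3]
finger_gap: 0.999
gripper_force: 0.0
```

Emit:
{"op": "jog_arm", "data": {"targets": [[0.02, -0.32, 0, 0, 0, 0], [0.02, -0.32, 0, 0, 0, 0], [0.02, -0.32, 0, 0, 0, 0], [0.02, -0.32, 0, 0, 0, 0], [0.02, -0.32, 0, 0, 0, 0]]}}

```text
t: 3.35
ee_pos: [0.5478, 0.2852, 0.1989]
tcp_rot: [[1.0, 0.008, 0.001], [0.008, -1.0, 0.007], [0.001, -0.007, -1.0]]
ft_force: [-1.0, 1.0, -0.2]
finger_gap: 0.998
gripper_force: 0.0
```

Run:
```python
from h import *
look("w2",["aa_cell_1","nine_volt_1","mini_motor_1","bnc_tee"],[0.007,0.046,0.014,0.005])
```

```text
[0.5482 0.2801 0.1987]
aa_cell_1 0.83 [398. 144.] rect@z 0.007 [0.607  0.2089] [0.015  0.0503] 26.5
aa_cell_1 0.76 [319. 329.] rect@z 0.007 [0.4189 0.2845] [0.0159 0.0515] 24.4
nine_volt_1 0.59 [238. 325.] rect@z 0.046 [0.4413 0.3628] [0.0214 0.0429] 64.4
nine_volt_1 0.57 [354. 247.] rect@z 0.046 [0.5199 0.2539] [0.0286 0.027 ] 0.6
mini_motor_1 0.57 [478. 156.] rect@z 0.014 [0.5997 0.1336] [0.0312 0.0262] 52.9
bnc_tee 0.57 [247. 234.] rect@z 0.005 [0.5169 0.3527] [0.0125 0.037 ] 44.2
```

View pics/w2.png

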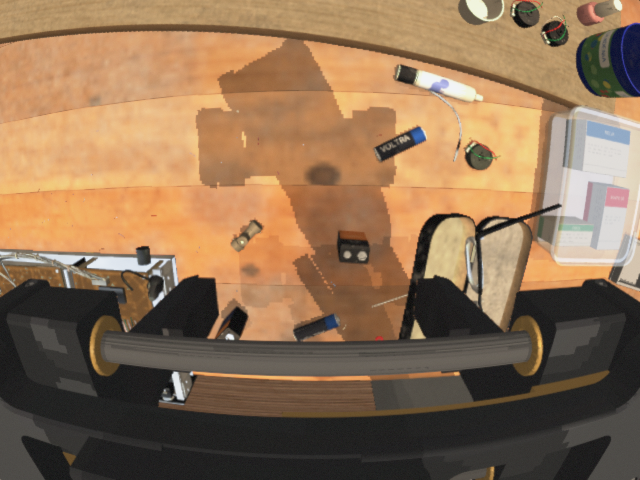

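The picture shows cells at (400,144) and (318,327), a block with its studs at (347,254) and (361,254), and the second block partly hidden at (232,325). The motor is at (480,155) and the tee at (246,234). I'll start with the far cell.

Emit:
{"op": "jog_arm", "data": {"targets": [[0.118, 0.142, 0, 0, 0, 0.265], [0.118, 0.142, 0, 0, 0, 0.265], [0.118, 0.142, 0, 0, 0, 0.265], [0.118, 0.142, 0, 0, 0, 0.265], [0.118, 0.142, 0, 0, 0, 0.265]], "grip": 0.45}}

```text
t: 4.02
ee_pos: [0.6085, 0.2011, 0.1989]
tcp_rot: [[0.843, -0.538, 0.001], [-0.538, -0.843, -0.002], [0.002, 0.001, -1.0]]
ft_force: [0.1, 0.3, -0.6]
finger_gap: 0.645
gripper_force: 0.0
```

Emit:
{"op": "jog_arm", "data": {"targets": [[0, 0, 0.16, 0, 0, 0.265], [0, 0, 0.16, 0, 0, 0.265], [0, 0, 0.16, 0, 0, 0.265], [0, 0, 0.16, 0, 0, 0.265], [0, 0, 0.16, 0, 0, 0.265]]}}

```text
t: 4.43
ee_pos: [0.6073, 0.2029, 0.1182]
tcp_rot: [[0.436, -0.9, -0.001], [-0.9, -0.436, -0.001], [0.001, 0.002, -1.0]]
ft_force: [0.6, 0.2, -0.0]
finger_gap: 0.451
gripper_force: 0.0
```

```bash
cat >> h.py <<'E'
def delta(x,y,yaw=None,z=None):
    """fractions from measured pose to put TCP at x,y (and tool-y line at yaw deg, mod 180)"""
    s=ctrl.state();R=np.array(s["tcp_rot"]);p=np.array(s["ee_pos"])
    d=R.T@(np.array([x,y,p[2] if z is None else z])-p)/.5
    a=0
    ty=np.degrees(np.arctan2(R[1,1],R[0,1]))
    if yaw is not None: a=-(((yaw-ty)+90)%180-90)/120
    print("delta",d.round(4),"az",round(a,4),"tooly",round(ty,1),"tilt",R[:,2].round(4),"p",p.round(4),"j7",np.round(s["joint_positions"][6],0))
E
python3 - <<'E'
from h import *
look("w3",["aa_cell_1","nine_volt_1"],[0.007,0.046])
delta(.607,.209,26.5)
E
```

```text
[0.6073 0.2034 0.1184]
aa_cell_1 0.78 [306. 239.] rect@z 0.007 [0.607  0.2097] [0.0152 0.0522] 27.4
nine_volt_1 0.45 [609.   5.] rect@z 0.046 [ 0.4884 -0.063 ] [0.0275 0.0088] 53.3
delta [-0.0098 -0.0038 -0.    ] az -0.0014 tooly -153.7 tilt [ 1.0e-04 -1.9e-03 -1.0e+00] p [0.6075 0.2038 0.1188] j7 -151.0
```

View pics/w3.png

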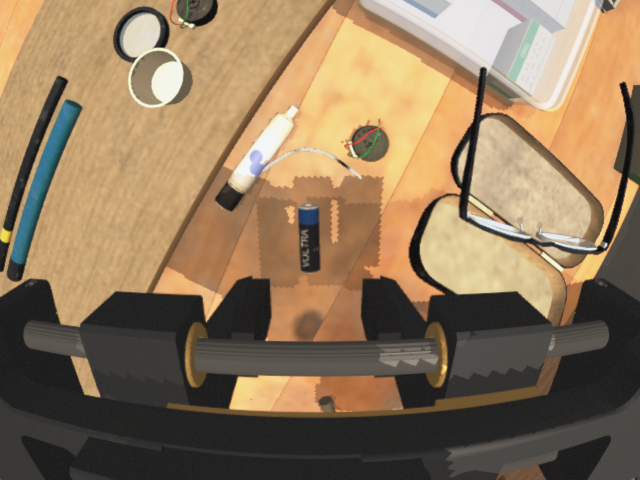

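The cell lies between the fingers, from (307,205) to (310,270), so I'll descend and grip. Joint 7 is near its limit, so there will be no further turn that way.

Emit:
{"op": "jog_arm", "data": {"targets": [[-0.0105, -0.0038, 0.06, 0, 0, -0.002], [-0.0105, -0.0038, 0.13, 0, 0, -0.002], [-0.0105, -0.0038, 0.2, 0, 0, -0.002], [-0.0105, -0.0038, 0.222, 0, 0, -0.002], [-0.0105, -0.0038, 0.222, 0, 0, -0.002]]}}

```text
t: 5.0
ee_pos: [0.6045, 0.2099, 0.0052]
tcp_rot: [[0.448, -0.894, -0.006], [-0.894, -0.448, -0.001], [-0.002, 0.006, -1.0]]
ft_force: [-0.4, 0.5, -0.1]
finger_gap: 0.453
gripper_force: 0.0
```

Run:
```python
from h import *
delta(.607,.2095,26.8,.003)
```

```text
delta [ 0.003  -0.004   0.0044] az -0.0017 tooly -153.4 tilt [-0.0057 -0.0011 -1.    ] p [0.6045 0.2099 0.0052] j7 -148.0
```

Emit:
{"op": "jog_arm", "data": {"targets": [[0.003, -0.004, 0.004, 0, 0, 0], [0.003, -0.004, 0.004, 0, 0, 0], [0.003, -0.004, 0.004, 0, 0, 0], [0.003, -0.004, 0.004, 0, 0, 0], [0.003, -0.004, 0.004, 0, 0, 0]], "grip": 0, "squeeze": 15}}

```text
t: 5.42
ee_pos: [0.6103, 0.2111, 0.0074]
tcp_rot: [[0.448, -0.894, 0.003], [-0.894, -0.448, 0.001], [0.001, -0.003, -1.0]]
ft_force: [-0.6, -0.0, 5.0]
finger_gap: 0.155
gripper_force: 15.0
```

Emit:
{"op": "jog_arm", "data": {"targets": [[0, 0, 0, 0, 0, 0], [0, 0, -0.05, 0, 0, 0], [0, 0, -0.12, 0, 0, 0], [0, 0, -0.2, 0, 0, 0], [0, 0, -0.24, 0, 0, 0]]}}

```text
t: 5.83
ee_pos: [0.611, 0.2111, 0.1303]
tcp_rot: [[0.448, -0.894, 0.005], [-0.894, -0.448, 0.001], [0.001, -0.005, -1.0]]
ft_force: [1.8, 0.5, -0.1]
finger_gap: 0.152
gripper_force: 15.0
```

Run:
```python
from h import *
delta(.53,-.04,7,.15)
a=np.radians(7)
for s in(-1,1): print(np.array([.4695,-.2846])+s*.025*np.array([np.cos(a),np.sin(a)]))
```

```text
delta [ 0.3764  0.3697 -0.041 ] az 0.1635 tooly -153.4 tilt [ 0.0054  0.0013 -1.    ] p [0.611  0.2111 0.1303] j7 -149.0
[ 0.44468635 -0.28764673]
[ 0.49431365 -0.28155327]
```

Emit:
{"op": "jog_arm", "data": {"targets": [[0.259, 0.217, -0.04, 0, 0, 0], [0.259, 0.217, -0.04, 0, 0, 0], [0.259, 0.217, -0.04, 0, 0, 0], [0.259, 0.217, -0.04, 0, 0, 0], [0.259, 0.217, -0.04, 0, 0, 0]]}}

```text
t: 6.25
ee_pos: [0.5685, 0.0358, 0.1479]
tcp_rot: [[0.437, -0.899, 0.001], [-0.899, -0.437, -0.007], [0.006, 0.002, -1.0]]
ft_force: [-0.1, -1.1, -0.4]
finger_gap: 0.155
gripper_force: 15.0
```

Emit:
{"op": "jog_arm", "data": {"targets": [[0.259, 0.217, 0, 0, 0, 0], [0.259, 0.217, 0, 0, 0, 0], [0.259, 0.217, 0, 0, 0, 0], [0.259, 0.217, 0, 0, 0, 0], [0.259, 0.217, 0, 0, 0, 0]]}}

```text
t: 6.67
ee_pos: [0.5284, -0.1288, 0.1471]
tcp_rot: [[0.436, -0.9, 0.0], [-0.9, -0.436, -0.008], [0.007, 0.003, -1.0]]
ft_force: [0.3, -1.3, -0.8]
finger_gap: 0.156
gripper_force: 15.0
```

Emit:
{"op": "jog_arm", "data": {"targets": [[0.259, 0.217, 0, 0, 0, 0], [0.259, 0.217, 0, 0, 0, 0], [0.259, 0.217, 0, 0, 0, 0], [0.259, 0.217, 0, 0, 0, 0], [0.259, 0.217, 0, 0, 0, 0]]}}

```text
t: 7.08
ee_pos: [0.4886, -0.2933, 0.1471]
tcp_rot: [[0.436, -0.9, 0.0], [-0.9, -0.436, -0.009], [0.009, 0.004, -1.0]]
ft_force: [0.0, -0.7, 0.5]
finger_gap: 0.159
gripper_force: 15.0
```

Emit:
{"op": "jog_arm", "data": {"targets": [[0, 0, 0.08, 0, 0, 0.163], [0, 0, 0.08, 0, 0, 0.163], [0, 0, 0.08, 0, 0, 0.163], [0, 0, 0.08, 0, 0, 0.163], [0, 0, 0.08, 0, 0, 0.163]]}}

```text
t: 7.5
ee_pos: [0.4926, -0.2818, 0.1059]
tcp_rot: [[0.126, -0.992, 0.0], [-0.992, -0.126, -0.0], [0.0, -0.0, -1.0]]
ft_force: [-0.3, 0.2, -0.1]
finger_gap: 0.153
gripper_force: 15.0
```

Run:
```python
from h import *
look("w4",["aa_cell_1","cell_cradle"],[0.1,0.0])
delta(.4943,-.2816,7)
```

```text
[ 0.4927 -0.282   0.1061]
aa_cell_1 0.97 [316. 288.] rect@z 0.1 [ 0.4909 -0.2823] [0.0156 0.0498] 7.0
cell_cradle 0.81 [352. 230.] rect@z 0.0 [ 0.47   -0.2832] [0.1057 0.0613] 6.8
delta [-0.0006 -0.0034  0.    ] az 0.0015 tooly -172.8 tilt [ 1.e-03 -4.e-04 -1.e+00] p [ 0.4927 -0.2821  0.1063] j7 -117.0
```

View pics/w4.png

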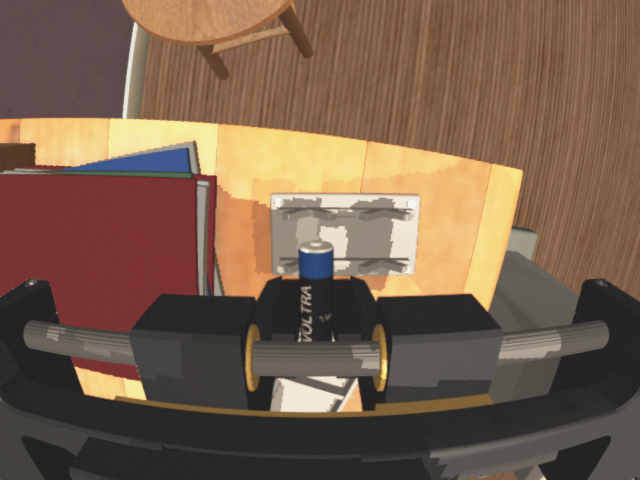

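The cell is centred in the grip, with its band at (316,260), and the cradle spans (271–419, 194–275). Lowering into the far V.

Emit:
{"op": "jog_arm", "data": {"targets": [[-0.0026, -0.0046, 0, 0, 0, 0], [-0.0026, -0.0046, 0.06, 0, 0, 0], [-0.0026, -0.0046, 0.11, 0, 0, 0], [-0.0026, -0.0046, 0.145, 0, 0, 0], [-0.0026, -0.0046, 0.145, 0, 0, 0]]}}

```text
t: 8.07
ee_pos: [0.493, -0.2791, 0.0305]
tcp_rot: [[0.124, -0.992, -0.004], [-0.992, -0.124, 0.003], [-0.004, 0.003, -1.0]]
ft_force: [-0.6, -0.0, 0.1]
finger_gap: 0.151
gripper_force: 15.0
```

Emit:
{"op": "jog_arm", "data": {"targets": [[0, 0, 0.01, 0, 0, 0], [0, 0, 0.018, 0, 0, 0], [0, 0, 0.022, 0, 0, 0], [0, 0, 0.022, 0, 0, 0]]}}

```text
t: 8.4
ee_pos: [0.4962, -0.2812, 0.0234]
tcp_rot: [[0.124, -0.992, 0.003], [-0.992, -0.124, -0.002], [0.002, -0.003, -1.0]]
ft_force: [2.3, 0.0, 1.2]
finger_gap: 0.154
gripper_force: 15.0
```

Run:
```python
from h import *
delta(.4948,-.2805,7,.02); print(ctrl.state()["ft_force"])
```

```text
delta [-0.0017  0.0026  0.0067] az 0.0008 tooly -172.9 tilt [ 0.0035 -0.0016 -1.    ] p [ 0.4962 -0.2812  0.0234] j7 -114.0
[2.30281784 0.02106737 1.1764323 ]
```

Emit:
{"op": "jog_arm", "data": {"targets": [[-0.001, 0.002, 0.002, 0, 0, 0], [-0.001, 0.002, 0.002, 0, 0, 0], [-0.001, 0.002, 0.002, 0, 0, 0], [-0.001, 0.002, 0.002, 0, 0, 0], [-0.001, 0.002, 0.002, 0, 0, 0]], "grip": 0.34}}

```text
t: 8.82
ee_pos: [0.4931, -0.2803, 0.0212]
tcp_rot: [[0.123, -0.992, -0.0], [-0.992, -0.123, 0.0], [-0.0, 0.0, -1.0]]
ft_force: [0.2, 0.7, 0.1]
finger_gap: 0.344
gripper_force: 0.0
```

Emit:
{"op": "jog_arm", "data": {"targets": [[0, 0, -0.04, 0, 0, 0], [0, 0, -0.12, 0, 0, 0], [0, 0, -0.2, 0, 0, 0], [0, 0, -0.27, 0, 0, 0], [0, 0, -0.27, 0, 0, 0]]}}

```text
t: 9.23
ee_pos: [0.496, -0.2831, 0.1624]
tcp_rot: [[0.122, -0.992, 0.009], [-0.992, -0.122, -0.006], [0.007, -0.008, -1.0]]
ft_force: [-0.5, -0.2, 0.2]
finger_gap: 0.345
gripper_force: 0.0
```

Run:
```python
from h import *
look("w5",["aa_cell_1","cell_cradle"],[0.022,0.0])
delta(.42,.28)
```

```text
[ 0.4951 -0.2818  0.1596]
aa_cell_1 0.6 [314. 225.] rect@z 0.022 [ 0.4954 -0.2817] [0.0154 0.0517] 7.1
cell_cradle 0.81 [351. 218.] rect@z 0.0 [ 0.4703 -0.2829] [0.1069 0.0627] 6.6
delta [-1.129e+00  7.100e-03  6.000e-04] az 0 tooly -172.9 tilt [-1.e-04  5.e-04 -1.e+00] p [ 0.4932 -0.2798  0.156 ] j7 -119.0
```

The far V is filled: the cell sits 25 mm along x in the cradle frame, parallel to the V. For the second cell I'll unwind joint 7 on the way.

Emit:
{"op": "jog_arm", "data": {"targets": [[-0.187, 0, 0, 0, 0, -0.274], [-0.187, 0, 0, 0, 0, -0.274], [-0.187, 0, 0, 0, 0, -0.274], [-0.187, 0, 0, 0, 0, -0.274], [-0.187, 0, 0, 0, 0, -0.274]], "grip": 0.45}}

```text
t: 9.8
ee_pos: [0.4807, -0.1852, 0.1545]
tcp_rot: [[0.649, -0.761, -0.004], [-0.761, -0.649, 0.002], [-0.004, 0.001, -1.0]]
ft_force: [0.2, -2.0, 0.3]
finger_gap: 0.455
gripper_force: 0.0
```

Emit:
{"op": "jog_arm", "data": {"targets": [[-0.157, -0.102, 0, 0, 0, -0.274], [-0.157, -0.102, 0, 0, 0, -0.274], [-0.157, -0.102, 0, 0, 0, -0.274], [-0.157, -0.102, 0, 0, 0, -0.274], [-0.157, -0.102, 0, 0, 0, -0.274]]}}

```text
t: 10.22
ee_pos: [0.4692, -0.0925, 0.1546]
tcp_rot: [[0.958, -0.286, -0.004], [-0.286, -0.958, 0.002], [-0.004, -0.001, -1.0]]
ft_force: [0.3, 0.7, -0.7]
finger_gap: 0.452
gripper_force: 0.0
```

Emit:
{"op": "jog_arm", "data": {"targets": [[-0.076, -0.171, 0, 0, 0, -0.274], [-0.076, -0.171, 0, 0, 0, -0.274], [-0.076, -0.171, 0, 0, 0, -0.274], [-0.076, -0.171, 0, 0, 0, -0.274], [-0.076, -0.171, 0, 0, 0, -0.274]]}}

```text
t: 10.63
ee_pos: [0.458, 0.0002, 0.1547]
tcp_rot: [[0.96, 0.28, -0.004], [0.28, -0.96, 0.001], [-0.003, -0.002, -1.0]]
ft_force: [0.1, -0.8, 1.2]
finger_gap: 0.452
gripper_force: 0.0
```

Emit:
{"op": "jog_arm", "data": {"targets": [[0.029, -0.185, 0, 0, 0, -0.274], [0.029, -0.185, 0, 0, 0, -0.274], [0.029, -0.185, 0, 0, 0, -0.274], [0.029, -0.185, 0, 0, 0, -0.274], [0.029, -0.185, 0, 0, 0, -0.274]]}}

```text
t: 11.05
ee_pos: [0.4468, 0.093, 0.1547]
tcp_rot: [[0.654, 0.756, -0.004], [0.756, -0.654, 0.001], [-0.002, -0.003, -1.0]]
ft_force: [-0.8, -2.3, 0.1]
finger_gap: 0.45
gripper_force: 0.0
```

Emit:
{"op": "jog_arm", "data": {"targets": [[0.124, -0.14, 0, 0, 0, -0.274], [0.124, -0.14, 0, 0, 0, -0.274], [0.124, -0.14, 0, 0, 0, -0.274], [0.124, -0.14, 0, 0, 0, -0.274], [0.124, -0.14, 0, 0, 0, -0.274]]}}

```text
t: 11.47
ee_pos: [0.4352, 0.1855, 0.1547]
tcp_rot: [[0.139, 0.99, -0.004], [0.99, -0.139, 0.0], [-0.0, -0.004, -1.0]]
ft_force: [-0.5, -0.9, -0.1]
finger_gap: 0.452
gripper_force: 0.0
```

Emit:
{"op": "jog_arm", "data": {"targets": [[0.18, -0.05, 0, 0, 0, -0.274], [0.18, -0.05, 0, 0, 0, -0.274], [0.18, -0.05, 0, 0, 0, -0.274], [0.18, -0.05, 0, 0, 0, -0.274], [0.18, -0.05, 0, 0, 0, -0.274]]}}

```text
t: 11.88
ee_pos: [0.4237, 0.278, 0.1545]
tcp_rot: [[-0.42, 0.907, -0.004], [0.907, 0.42, -0.0], [0.002, -0.004, -1.0]]
ft_force: [1.2, -0.9, -0.2]
finger_gap: 0.445
gripper_force: 0.0
```

Run:
```python
from h import *
look("w6",["aa_cell_1","nine_volt_1","bnc_tee"],[0.007,0.046,.005])
delta(.4189,.2845,24.4)
```

```text
[0.4239 0.2769 0.1544]
aa_cell_1 0.65 [315. 210.] rect@z 0.007 [0.419  0.2835] [0.0171 0.0522] 24.9
nine_volt_1 0.96 [377. 114.] rect@z 0.046 [0.4225 0.3685] [0.0214 0.025 ] 47.3
nine_volt_1 0.77 [410. 288.] rect@z 0.046 [0.5059 0.2671] [0.0128 0.0378] 64.8
bnc_tee 0.81 [458. 188.] rect@z 0.005 [0.5198 0.3537] [0.0184 0.0351] 40.2
delta [ 0.0199 -0.004   0.    ] az -0.0017 tooly 24.2 tilt [-2.6e-03 -8.0e-04 -1.0e+00] p [0.4248 0.2762 0.1551] j7 -41.0
```

View pics/w6.png

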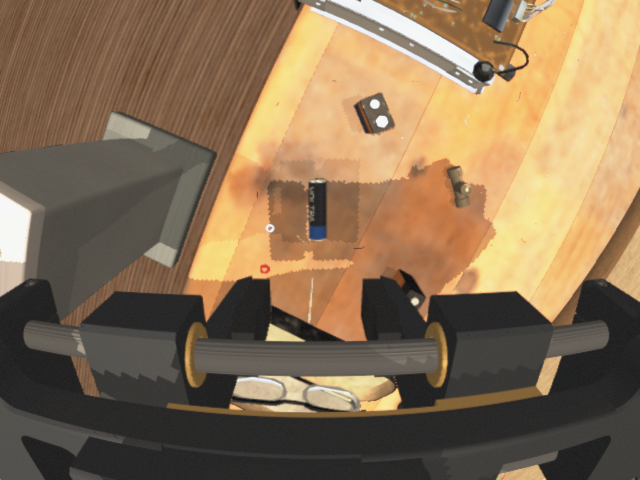

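The cell is at (317,210) with the desk clear around it. The second block's studs are at (375,104) and (382,121). Descending.

Emit:
{"op": "jog_arm", "data": {"targets": [[0.018, -0.004, 0.06, 0, 0, 0], [0.018, -0.004, 0.13, 0, 0, 0], [0.018, -0.004, 0.21, 0, 0, 0], [0.018, -0.004, 0.28, 0, 0, 0], [0.018, -0.004, 0.295, 0, 0, 0]]}}

```text
t: 12.5
ee_pos: [0.4174, 0.2824, 0.0042]
tcp_rot: [[-0.412, 0.911, -0.006], [0.911, 0.412, -0.005], [-0.003, -0.007, -1.0]]
ft_force: [-0.8, -0.4, 0.1]
finger_gap: 0.449
gripper_force: 0.0
```

Run:
```python
from h import *
delta(.419,.284,24.6,.005)
W=np.load("pics/w6.npy"); a=wpix(W,[[375,104],[382,121]],.048); print(a.round(4),a.mean(0),np.degrees(np.arctan2(*(a[0]-a[1])[[1,0]])))
W=np.load("pics/w2.npy"); a=wpix(W,[[347,254],[361,254]],.048); print(a.round(4),a.mean(0),np.degrees(np.arctan2(*(a[0]-a[1])[[1,0]])))
```

```text
delta [ 0.0016  0.0042 -0.0017] az -0.0024 tooly 24.3 tilt [-0.0056 -0.0054 -1.    ] p [0.4174 0.2824 0.0042] j7 -50.0
[[0.4201 0.3749 0.048 ]
 [0.4294 0.3665 0.048 ]] [0.42477271 0.37069487 0.048     ] 137.96482716459045
[[0.5145 0.2588 0.048 ]
 [0.5146 0.2469 0.048 ]] [0.51455396 0.25282596 0.048     ] 90.34032060087117
```

Emit:
{"op": "jog_arm", "data": {"targets": [[0.0016, 0.002, 0, 0, 0, 0], [0.0016, 0.002, 0, 0, 0, 0], [0.0016, 0.002, 0, 0, 0, 0], [0.0016, 0.002, 0, 0, 0, 0], [0.0016, 0.002, 0, 0, 0, 0]], "grip": 0}}

```text
t: 12.92
ee_pos: [0.4215, 0.2859, 0.0105]
tcp_rot: [[-0.411, 0.911, 0.002], [0.911, 0.411, 0.002], [0.001, 0.003, -1.0]]
ft_force: [0.2, 0.3, 4.8]
finger_gap: 0.13
gripper_force: 14.4
```

Emit:
{"op": "jog_arm", "data": {"targets": [[0, 0, 0, 0, 0, 0], [0, 0, -0.06, 0, 0, 0], [0, 0, -0.14, 0, 0, 0], [0, 0, -0.22, 0, 0, 0], [0, 0, -0.29, 0, 0, 0]]}}

```text
t: 13.33
ee_pos: [0.4206, 0.2851, 0.1565]
tcp_rot: [[-0.412, 0.911, 0.001], [0.911, 0.412, 0.0], [0.0, 0.001, -1.0]]
ft_force: [0.8, 0.1, -0.9]
finger_gap: 0.129
gripper_force: 13.3
```

Run:
```python
from h import *
delta(.4455,-.286,7)
```

```text
delta [-1.0612e+00 -4.2530e-01 -5.0000e-04] az 0.1445 tooly 24.3 tilt [ 1.e-03  5.e-04 -1.e+00] p [0.4206 0.2851 0.1565] j7 -42.0
```

Run:
```python
from h import *
look("w7",["aa_cell_1"],[0.155])
print(ctrl.state()["finger_gap"],ctrl.state()["gripper_force"])
cv2.imwrite("pics/w7c.png",cv2.imread("pics/w7.png")[160:460,150:500])
```

```text
[0.4232 0.2874 0.162 ]
aa_cell_1 0.66 [318. 284.] rect@z 0.155 [0.4181 0.2858] [0.0149 0.0485] 24.3
0.1268240309714885 13.295822739601135
```

View pics/w7c.png

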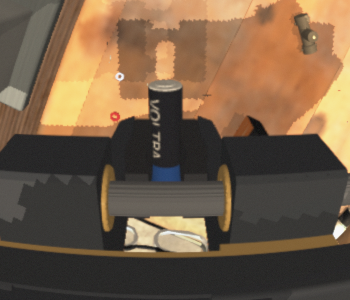

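The cell is held only by the fingertips, above its axis: the gap is 11 mm against a 14.4 mm diameter. I'll set it down and regrip lower.

Emit:
{"op": "jog_arm", "data": {"targets": [[0, 0, 0.07, 0, 0, 0], [0, 0, 0.15, 0, 0, 0], [0, 0, 0.22, 0, 0, 0], [0, 0, 0.265, 0, 0, 0], [0, 0, 0.276, 0, 0, 0]]}}

```text
t: 13.85
ee_pos: [0.4188, 0.2839, 0.0126]
tcp_rot: [[-0.413, 0.911, -0.004], [0.911, 0.413, -0.004], [-0.002, -0.005, -1.0]]
ft_force: [0.5, -0.7, 0.2]
finger_gap: 0.13
gripper_force: 13.3
```

Emit:
{"op": "jog_arm", "data": {"targets": [[0, 0, 0, 0, 0, 0], [0, 0, 0, 0, 0, 0], [0, 0, 0, 0, 0, 0]]}}

```text
t: 14.1
ee_pos: [0.4214, 0.2859, 0.0171]
tcp_rot: [[-0.412, 0.911, 0.002], [0.911, 0.412, 0.002], [0.001, 0.002, -1.0]]
ft_force: [-0.7, 0.8, 0.4]
finger_gap: 0.125
gripper_force: 13.3
```

Emit:
{"op": "jog_arm", "data": {"targets": [[0, 0, 0, 0, 0, 0], [0, 0, 0, 0, 0, 0], [0, 0, 0, 0, 0, 0], [0, 0, 0, 0, 0, 0]], "grip": 0.35}}

```text
t: 14.43
ee_pos: [0.4209, 0.2855, 0.0163]
tcp_rot: [[-0.412, 0.911, 0.001], [0.911, 0.412, 0.001], [0.0, 0.001, -1.0]]
ft_force: [-0.9, -0.2, -0.5]
finger_gap: 0.346
gripper_force: 0.0
```

Run:
```python
from h import *
look("w8",["aa_cell_1"],[0.007])
delta(.42,.285,24.6,.0)
```

```text
[0.4208 0.2854 0.0161]
aa_cell_1 0.91 [319. 288.] rect@z 0.007 [0.4199 0.2841] [0.0152 0.0534] 25.3
delta [-0.0002 -0.0016  0.0319] az -0.0022 tooly 24.3 tilt [ 4.e-04  2.e-04 -1.e+00] p [0.4207 0.2854 0.016 ] j7 -51.0
```

The cell is back at rest between the fingers. I had also been reading z before the arm settled, so this time I'll go lower and let it settle.

Emit:
{"op": "jog_arm", "data": {"targets": [[0, -0.001, 0.012, 0, 0, 0], [0, -0.001, 0.024, 0, 0, 0], [0, -0.001, 0.029, 0, 0, 0], [0, -0.001, 0.029, 0, 0, 0], [0, -0.001, 0.029, 0, 0, 0]]}}

```text
t: 14.95
ee_pos: [0.4198, 0.285, 0.0007]
tcp_rot: [[-0.413, 0.911, -0.0], [0.911, 0.413, -0.001], [-0.0, -0.001, -1.0]]
ft_force: [-0.1, 0.5, -0.3]
finger_gap: 0.35
gripper_force: 0.0
```

Emit:
{"op": "jog_arm", "data": {"targets": [[0, 0, 0, 0, 0, 0], [0, 0, 0, 0, 0, 0], [0, 0, 0, 0, 0, 0], [0, 0, 0, 0, 0, 0], [0, 0, 0, 0, 0, 0]], "grip": 0}}

```text
t: 15.37
ee_pos: [0.4201, 0.2851, 0.0011]
tcp_rot: [[-0.412, 0.911, -0.0], [0.911, 0.412, -0.0], [-0.0, -0.0, -1.0]]
ft_force: [-0.1, 0.7, -0.5]
finger_gap: 0.157
gripper_force: 15.0
```

Solid grip now (gap 0.157). I'll lift and carry it to the near V.

Emit:
{"op": "jog_arm", "data": {"targets": [[0, 0, -0.05, 0, 0, 0], [0, 0, -0.12, 0, 0, 0], [0, 0, -0.2, 0, 0, 0], [0, 0, -0.27, 0, 0, 0], [0, 0, -0.3, 0, 0, 0]]}}

```text
t: 15.78
ee_pos: [0.4213, 0.2861, 0.1552]
tcp_rot: [[-0.412, 0.911, 0.004], [0.911, 0.412, 0.004], [0.002, 0.005, -1.0]]
ft_force: [0.3, 0.6, -0.7]
finger_gap: 0.153
gripper_force: 15.0
```

Emit:
{"op": "jog_arm", "data": {"targets": [[-0.354, -0.142, 0, 0, 0, 0], [-0.354, -0.142, 0, 0, 0, 0], [-0.354, -0.142, 0, 0, 0, 0], [-0.354, -0.142, 0, 0, 0, 0], [-0.354, -0.142, 0, 0, 0, 0]]}}

```text
t: 16.2
ee_pos: [0.4273, 0.0891, 0.1511]
tcp_rot: [[-0.408, 0.913, -0.002], [0.913, 0.408, -0.004], [-0.003, -0.003, -1.0]]
ft_force: [-0.3, -0.2, -0.5]
finger_gap: 0.157
gripper_force: 15.0
```

Emit:
{"op": "jog_arm", "data": {"targets": [[-0.354, -0.142, 0, 0, 0, 0], [-0.354, -0.142, 0, 0, 0, 0], [-0.354, -0.142, 0, 0, 0, 0], [-0.354, -0.142, 0, 0, 0, 0], [-0.354, -0.142, 0, 0, 0, 0]]}}

```text
t: 16.62
ee_pos: [0.4355, -0.1013, 0.151]
tcp_rot: [[-0.407, 0.913, -0.002], [0.913, 0.407, -0.003], [-0.002, -0.003, -1.0]]
ft_force: [0.1, 0.0, -0.7]
finger_gap: 0.155
gripper_force: 15.0
```

Emit:
{"op": "jog_arm", "data": {"targets": [[-0.354, -0.142, 0, 0, 0, 0], [-0.354, -0.142, 0, 0, 0, 0], [-0.354, -0.142, 0, 0, 0, 0], [-0.354, -0.142, 0, 0, 0, 0], [-0.354, -0.142, 0, 0, 0, 0]]}}

```text
t: 17.03
ee_pos: [0.4435, -0.2924, 0.1509]
tcp_rot: [[-0.406, 0.914, -0.001], [0.914, 0.406, -0.003], [-0.002, -0.002, -1.0]]
ft_force: [0.8, -0.3, -0.1]
finger_gap: 0.157
gripper_force: 15.0
```

Emit:
{"op": "jog_arm", "data": {"targets": [[0, 0, 0.06, 0, 0, 0.1445], [0, 0, 0.1, 0, 0, 0.1445], [0, 0, 0.1, 0, 0, 0.1445], [0, 0, 0.1, 0, 0, 0.1445], [0, 0, 0.1, 0, 0, 0.1445]]}}

```text
t: 17.45
ee_pos: [0.445, -0.2863, 0.1012]
tcp_rot: [[-0.124, 0.992, -0.0], [0.992, 0.124, -0.0], [-0.0, -0.0, -1.0]]
ft_force: [-0.5, -0.3, 0.3]
finger_gap: 0.154
gripper_force: 15.0
```

Run:
```python
from h import *
look("w9",["aa_cell_1","cell_cradle"],[0.105,0.0])
delta(.4452,-.2865,7,.016)
```

```text
[ 0.4452 -0.2864  0.1016]
aa_cell_1 0.91 [315. 292.] rect@z 0.105 [ 0.4428 -0.2842] [0.0146 0.0444] 8.0
aa_cell_1 0.57 [395. 245.] rect@z 0.105 [ 0.4731 -0.2581] [0.0096 0.0331] 6.6
cell_cradle 0.96 [351. 227.] rect@z 0.0 [ 0.4709 -0.285 ] [0.107  0.0624] 7.0
delta [ 0.0002 -0.0006  0.1717] az 0.0007 tooly 7.1 tilt [ 1.2e-03 -5.0e-04 -1.0e+00] p [ 0.4454 -0.2865  0.1019] j7 -0.0
```

Emit:
{"op": "jog_arm", "data": {"targets": [[0, 0, 0.05, 0, 0, 0], [0, 0, 0.1, 0, 0, 0], [0, 0, 0.13, 0, 0, 0], [0, 0, 0.135, 0, 0, 0], [0, 0, 0.135, 0, 0, 0]]}}

```text
t: 18.02
ee_pos: [0.4448, -0.2862, 0.0335]
tcp_rot: [[-0.123, 0.992, -0.001], [0.992, 0.123, 0.0], [0.0, -0.001, -1.0]]
ft_force: [0.6, 0.2, -0.7]
finger_gap: 0.159
gripper_force: 15.0
```

Emit:
{"op": "jog_arm", "data": {"targets": [[0, 0, 0.01, 0, 0, 0], [0, 0, 0.02, 0, 0, 0], [0, 0, 0.03, 0, 0, 0], [0, 0, 0.035, 0, 0, 0], [0, 0, 0.035, 0, 0, 0]]}}

```text
t: 18.43
ee_pos: [0.4469, -0.2865, 0.0165]
tcp_rot: [[-0.123, 0.992, 0.004], [0.992, 0.123, -0.0], [-0.001, 0.004, -1.0]]
ft_force: [2.7, -0.5, 0.7]
finger_gap: 0.153
gripper_force: 15.0
```

Emit:
{"op": "jog_arm", "data": {"targets": [[0, 0, 0, 0, 0, 0], [0, 0, 0, 0, 0, 0], [0, 0, 0, 0, 0, 0], [0, 0, 0, 0, 0, 0], [0, 0, 0, 0, 0, 0]], "grip": 0.33}}

```text
t: 18.85
ee_pos: [0.4446, -0.2865, 0.0162]
tcp_rot: [[-0.122, 0.993, -0.001], [0.993, 0.122, -0.0], [0.0, -0.001, -1.0]]
ft_force: [0.5, 0.3, 0.4]
finger_gap: 0.328
gripper_force: 0.0
```

Emit:
{"op": "jog_arm", "data": {"targets": [[0, 0, -0.04, 0, 0, 0], [0, 0, -0.12, 0, 0, 0], [0, 0, -0.2, 0, 0, 0], [0, 0, -0.28, 0, 0, 0], [0, 0, -0.28, 0, 0, 0]]}}

```text
t: 19.27
ee_pos: [0.4485, -0.2877, 0.1626]
tcp_rot: [[-0.121, 0.993, 0.01], [0.993, 0.122, -0.005], [-0.006, 0.01, -1.0]]
ft_force: [0.2, -0.4, 0.5]
finger_gap: 0.328
gripper_force: 0.0
```

Run:
```python
from h import *
look("w10",["aa_cell_1","cell_cradle"],[0.022,0.0])
delta(.5145,.2528)
```

```text
[ 0.447  -0.2875  0.1598]
aa_cell_1 0.94 [313. 218.] rect@z 0.022 [ 0.4457 -0.2882] [0.0145 0.0508] 6.8
aa_cell_1 0.69 [372.  67.] rect@z 0.022 [ 0.4772 -0.158 ] [0.1231 0.0614] 75.9
aa_cell_1 0.65 [375. 219.] rect@z 0.022 [ 0.4955 -0.2821] [0.0151 0.0513] 6.9
cell_cradle 0.88 [343. 211.] rect@z 0.0 [ 0.4706 -0.2851] [0.1056 0.0624] 6.7
delta [ 1.054e+00  2.703e-01 -6.000e-04] az 0 tooly 7.0 tilt [-4.e-04 -5.e-04 -1.e+00] p [ 0.4444 -0.2867  0.1562] j7 3.0
```

View pics/w10.png

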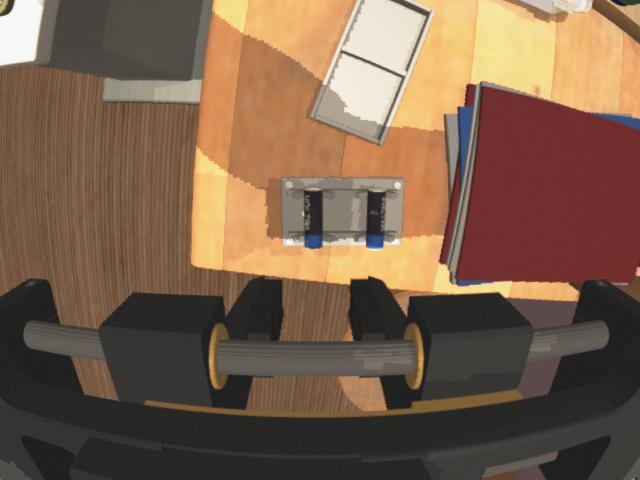

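Both cells lie in their Vs, at (313,218) and (375,219) in the picture. Next is the block at (0.5145, 0.253).

Emit:
{"op": "jog_arm", "data": {"targets": [[0.351, 0.09, 0, 0, 0, 0], [0.351, 0.09, 0, 0, 0, 0], [0.351, 0.09, 0, 0, 0, 0], [0.351, 0.09, 0, 0, 0, 0], [0.351, 0.09, 0, 0, 0, 0]], "grip": 0.5}}

```text
t: 19.83
ee_pos: [0.468, -0.0995, 0.155]
tcp_rot: [[-0.131, 0.991, -0.002], [0.991, 0.131, 0.005], [0.005, -0.001, -1.0]]
ft_force: [0.8, 0.3, 0.6]
finger_gap: 0.503
gripper_force: 0.0
```

Emit:
{"op": "jog_arm", "data": {"targets": [[0.351, 0.09, 0, 0, 0, 0], [0.351, 0.09, 0, 0, 0, 0], [0.351, 0.09, 0, 0, 0, 0], [0.351, 0.09, 0, 0, 0, 0], [0.351, 0.09, 0, 0, 0, 0]]}}

```text
t: 20.25
ee_pos: [0.491, 0.0806, 0.155]
tcp_rot: [[-0.131, 0.991, -0.001], [0.991, 0.131, 0.005], [0.005, -0.0, -1.0]]
ft_force: [0.8, 0.4, 0.9]
finger_gap: 0.501
gripper_force: 0.0
```

Emit:
{"op": "jog_arm", "data": {"targets": [[0.351, 0.09, 0, 0, 0, 0.058], [0.351, 0.09, 0, 0, 0, 0.058], [0.351, 0.09, 0, 0, 0, 0.058], [0.351, 0.09, 0, 0, 0, 0.058], [0.351, 0.09, 0, 0, 0, 0.058]]}}

```text
t: 20.67
ee_pos: [0.5132, 0.2606, 0.1546]
tcp_rot: [[-0.008, 1.0, -0.002], [1.0, 0.008, 0.005], [0.005, -0.001, -1.0]]
ft_force: [-0.0, 0.8, -0.2]
finger_gap: 0.501
gripper_force: 0.0
```

Emit:
{"op": "jog_arm", "data": {"targets": [[0, 0, 0, 0, 0, 0], [0, 0, 0, 0, 0, 0], [0, 0, 0, 0, 0, 0]]}}

```text
t: 20.92
ee_pos: [0.5141, 0.2497, 0.1547]
tcp_rot: [[0.001, 1.0, -0.003], [1.0, -0.001, -0.004], [-0.004, -0.003, -1.0]]
ft_force: [-0.2, 0.1, -0.5]
finger_gap: 0.501
gripper_force: 0.0
```

Run:
```python
from h import *
look("w11",["nine_volt_1"],[0.046])
delta(.5145,.2528,0,.022)
cv2.imwrite("pics/w11c.png",cv2.resize(cv2.imread("pics/w11.png")[0:340,150:550],None,fx=1.7,fy=1.7))
```

```text
[0.5144 0.2494 0.1551]
nine_volt_1 0.65 [198.  69.] rect@z 0.046 [0.4303 0.3671] [0.0184 0.0388] 51.8
nine_volt_1 0.59 [320. 218.] rect@z 0.046 [0.5136 0.2569] [0.0333 0.0166] 88.0
delta [7.100e-03 1.000e-04 2.668e-01] az -0.001 tooly -0.1 tilt [-0.0014 -0.003  -1.    ] p [0.5146 0.2496 0.1554] j7 -52.0
```

View pics/w11c.png

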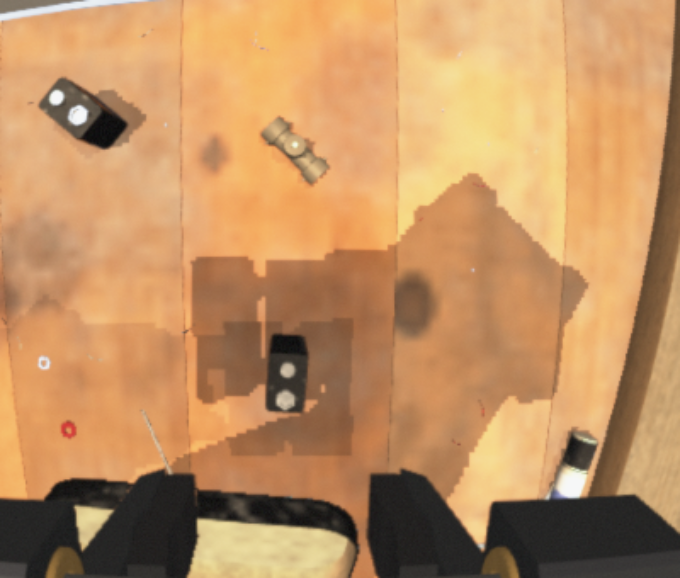

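The block's studs are at about (319,218) and (318,235) in the full picture, which gives a centre of (0.514, 0.253) with its narrow side along the closing line. Descending, settling and gripping.

Emit:
{"op": "jog_arm", "data": {"targets": [[0.007, -0.001, 0.06, 0, 0, 0], [0.007, -0.001, 0.13, 0, 0, 0], [0.007, -0.001, 0.2, 0, 0, 0], [0.007, -0.001, 0.26, 0, 0, 0], [0.007, -0.001, 0.267, 0, 0, 0]]}}

```text
t: 21.43
ee_pos: [0.5115, 0.2523, 0.0182]
tcp_rot: [[0.001, 1.0, -0.007], [1.0, -0.001, -0.006], [-0.006, -0.007, -1.0]]
ft_force: [-0.2, -0.8, 0.1]
finger_gap: 0.508
gripper_force: 0.0
```

Emit:
{"op": "jog_arm", "data": {"targets": [[0, 0, 0, 0, 0, 0], [0, 0, 0, 0, 0, 0], [0, 0, 0, 0, 0, 0]]}}

```text
t: 21.68
ee_pos: [0.5156, 0.2563, 0.0247]
tcp_rot: [[0.0, 1.0, 0.003], [1.0, -0.0, 0.002], [0.002, 0.003, -1.0]]
ft_force: [0.5, -0.0, 0.7]
finger_gap: 0.501
gripper_force: 0.0
```

Emit:
{"op": "jog_arm", "data": {"targets": [[0, 0, 0, 0, 0, 0], [0, 0, 0, 0, 0, 0], [0, 0, 0, 0, 0, 0], [0, 0, 0, 0, 0, 0], [0, 0, 0, 0, 0, 0]], "grip": 0, "squeeze": 20}}

```text
t: 22.1
ee_pos: [0.5145, 0.2563, 0.0232]
tcp_rot: [[-0.001, 1.0, 0.001], [1.0, 0.001, 0.0], [0.0, 0.001, -1.0]]
ft_force: [-0.1, -0.5, 3.0]
finger_gap: 0.189
gripper_force: 20.0
```

Run:
```python
from h import *
a=np.radians(-14.2);R=np.array([[np.cos(a),-np.sin(a)],[np.sin(a),np.cos(a)]])
for s in(-.03,.03): print(R@[0,s]+[.4790,-.1578])
p=R@[0,-.03]+[.4790,-.1578]
delta(p[0],p[1],-14.2,.15)
```

```text
[ 0.47164078 -0.18688336]
[ 0.48635922 -0.12871664]
delta [-0.8862 -0.0863 -0.2541] az 0.1187 tooly 0.0 tilt [ 8.e-04  4.e-04 -1.e+00] p [0.5145 0.2563 0.0232] j7 -57.0
```

Emit:
{"op": "jog_arm", "data": {"targets": [[0, 0, -0.05, 0, 0, 0], [0, 0, -0.12, 0, 0, 0], [0, 0, -0.19, 0, 0, 0], [0, 0, -0.25, 0, 0, 0], [0, 0, -0.26, 0, 0, 0]]}}

```text
t: 22.52
ee_pos: [0.5165, 0.2578, 0.1576]
tcp_rot: [[-0.001, 1.0, 0.007], [1.0, 0.0, 0.005], [0.004, 0.007, -1.0]]
ft_force: [0.1, 0.1, -0.6]
finger_gap: 0.186
gripper_force: 20.0
```

Emit:
{"op": "jog_arm", "data": {"targets": [[-0.295, -0.029, 0, 0, 0, 0], [-0.295, -0.029, 0, 0, 0, 0], [-0.295, -0.029, 0, 0, 0, 0], [-0.295, -0.029, 0, 0, 0, 0], [-0.295, -0.029, 0, 0, 0, 0]]}}

```text
t: 22.93
ee_pos: [0.4982, 0.1003, 0.1517]
tcp_rot: [[0.008, 1.0, -0.004], [1.0, -0.008, -0.007], [-0.007, -0.004, -1.0]]
ft_force: [-0.4, -0.7, -0.1]
finger_gap: 0.184
gripper_force: 20.0
```

Emit:
{"op": "jog_arm", "data": {"targets": [[-0.295, -0.029, 0, 0, 0, 0], [-0.295, -0.029, 0, 0, 0, 0], [-0.295, -0.029, 0, 0, 0, 0], [-0.295, -0.029, 0, 0, 0, 0], [-0.295, -0.029, 0, 0, 0, 0]]}}

```text
t: 23.35
ee_pos: [0.4838, -0.0455, 0.1518]
tcp_rot: [[0.008, 1.0, -0.003], [1.0, -0.008, -0.004], [-0.004, -0.003, -1.0]]
ft_force: [0.1, -0.7, -0.0]
finger_gap: 0.183
gripper_force: 20.0
```

Emit:
{"op": "jog_arm", "data": {"targets": [[-0.295, -0.029, 0, 0, 0, 0.119], [-0.295, -0.029, 0, 0, 0, 0.119], [-0.295, -0.029, 0, 0, 0, 0.119], [-0.295, -0.029, 0, 0, 0, 0.119], [-0.295, -0.029, 0, 0, 0, 0.119]]}}

```text
t: 23.77
ee_pos: [0.47, -0.1922, 0.152]
tcp_rot: [[0.254, 0.967, -0.001], [0.967, -0.254, -0.003], [-0.004, -0.0, -1.0]]
ft_force: [-0.3, 0.2, 0.2]
finger_gap: 0.186
gripper_force: 20.0
```

Emit:
{"op": "jog_arm", "data": {"targets": [[0, 0, 0.06, 0, 0, 0], [0, 0, 0.1, 0, 0, 0], [0, 0, 0.1, 0, 0, 0], [0, 0, 0.1, 0, 0, 0]]}}

```text
t: 24.1
ee_pos: [0.4711, -0.1844, 0.1021]
tcp_rot: [[0.243, 0.97, -0.002], [0.97, -0.243, 0.002], [0.001, -0.002, -1.0]]
ft_force: [0.5, -0.4, 0.4]
finger_gap: 0.187
gripper_force: 20.0
```

Run:
```python
from h import *
look("w12",["nine_volt_1","block_tray"],[0.14,0.018])
delta(.4716,-.1869,-14.2,.028)
```

```text
[ 0.4718 -0.1848  0.1029]
nine_volt_1 0.79 [316. 302.] rect@z 0.14 [ 0.4737 -0.1686] [0.0297 0.0142] 74.5
block_tray 0.86 [317. 182.] rect@z 0.018 [ 0.4786 -0.1538] [0.1171 0.0622] 75.9
delta [-0.0028 -0.0009  0.1514] az 0.0003 tooly -14.2 tilt [ 0.002 -0.    -1.   ] p [ 0.4722 -0.1857  0.1037] j7 -27.0
```

View pics/w12.png

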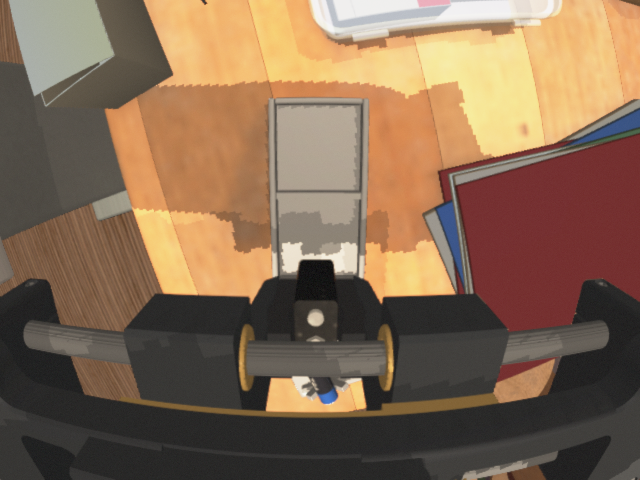

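The block is over the right-hand bay: tray walls at columns 270 and 368, block at about 316. Lowering.

Emit:
{"op": "jog_arm", "data": {"targets": [[0.002, 0, 0.05, 0, 0, 0], [0.002, 0, 0.1, 0, 0, 0], [0.002, 0, 0.125, 0, 0, 0], [0.002, 0, 0.135, 0, 0, 0], [0.002, 0, 0.135, 0, 0, 0]]}}

```text
t: 24.67
ee_pos: [0.4716, -0.1851, 0.0351]
tcp_rot: [[0.245, 0.969, -0.0], [0.969, -0.245, 0.0], [0.0, -0.0, -1.0]]
ft_force: [0.4, -1.3, -0.1]
finger_gap: 0.185
gripper_force: 20.0
```

Emit:
{"op": "jog_arm", "data": {"targets": [[0, 0, 0.006, 0, 0, 0], [0, 0, 0.012, 0, 0, 0], [0, 0, 0.016, 0, 0, 0], [0, 0, 0.016, 0, 0, 0], [0, 0, 0.016, 0, 0, 0]]}}

```text
t: 25.08
ee_pos: [0.4715, -0.1856, 0.0275]
tcp_rot: [[0.246, 0.969, 0.0], [0.969, -0.246, -0.0], [-0.0, 0.001, -1.0]]
ft_force: [-0.1, -0.6, -0.4]
finger_gap: 0.187
gripper_force: 20.0
```

Run:
```python
from h import *
delta(.4716,-.1869,-14.2,.027);print(ctrl.state()["ft_force"])
```

```text
delta [-0.0025  0.0009  0.001 ] az -0.0004 tooly -14.2 tilt [ 5.e-04 -2.e-04 -1.e+00] p [ 0.4715 -0.1856  0.0275] j7 -31.0
[-0.14728097 -0.64372391 -0.43395583]
```

Emit:
{"op": "jog_arm", "data": {"targets": [[0, 0, 0.002, 0, 0, 0], [0, 0, 0.002, 0, 0, 0], [0, 0, 0.002, 0, 0, 0], [0, 0, 0.002, 0, 0, 0], [0, 0, 0.002, 0, 0, 0]], "grip": 0.36}}

```text
t: 25.5
ee_pos: [0.4714, -0.1855, 0.0263]
tcp_rot: [[0.246, 0.969, 0.0], [0.969, -0.246, -0.0], [-0.0, 0.0, -1.0]]
ft_force: [0.6, -0.1, -0.2]
finger_gap: 0.357
gripper_force: 0.0
```

Emit:
{"op": "jog_arm", "data": {"targets": [[0, 0, -0.02, 0, 0, 0], [0, 0, -0.07, 0, 0, 0], [0, 0, -0.14, 0, 0, 0], [0, 0, -0.22, 0, 0, 0], [0, 0, -0.27, 0, 0, 0]]}}

```text
t: 25.92
ee_pos: [0.4719, -0.1856, 0.1649]
tcp_rot: [[0.246, 0.969, 0.003], [0.969, -0.246, -0.001], [-0.0, 0.003, -1.0]]
ft_force: [0.6, 0.2, -0.2]
finger_gap: 0.359
gripper_force: 0.0
```

Run:
```python
from h import *
look("w13",["nine_volt_1","block_tray"],[0.05,0.018])
delta(.4248,.3707,48)
W2=np.load("pics/w2.npy");W6=np.load("pics/w6.npy")
for z in(0,.02,.04,.06,.08): print(z,wpix(W2,[[175,257]],z)[0].round(3),wpix(W6,[[484,92],[300,5]],z).round(3).tolist())
```

```text
[ 0.4741 -0.1862  0.1682]
nine_volt_1 0.72 [317. 224.] rect@z 0.05 [ 0.4699 -0.1845] [0.0331 0.0155] 75.7
nine_volt_1 0.4 [330. 311.] rect@z 0.05 [ 0.455  -0.2541] [0.0547 0.0569] 80.9
block_tray 0.84 [317. 172.] rect@z 0.018 [ 0.4778 -0.157 ] [0.1238 0.0619] 76.1
delta [ 1.0557 -0.3667 -0.0022] az -0.5189 tooly -14.3 tilt [ 0.0046 -0.0016 -1.    ] p [ 0.4724 -0.1861  0.1636] j7 -24.0
0 [0.492 0.431 0.   ] [[0.505, 0.437, 0.0], [0.336, 0.432, 0.0]]
0.02 [0.499 0.423 0.02 ] [[0.497, 0.43, 0.02], [0.34, 0.426, 0.02]]
0.04 [0.506 0.414 0.04 ] [[0.49, 0.424, 0.04], [0.343, 0.42, 0.04]]
0.06 [0.514 0.406 0.06 ] [[0.482, 0.418, 0.06], [0.347, 0.414, 0.06]]
0.08 [0.521 0.397 0.08 ] [[0.475, 0.411, 0.08], [0.351, 0.408, 0.08]]
```

View pics/w13.png

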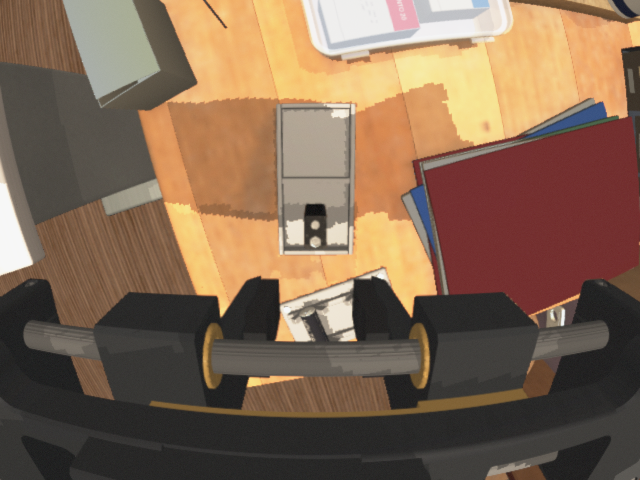

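The block stands in its bay, with studs at (316,225) and (316,240). Now the last one.

Emit:
{"op": "jog_arm", "data": {"targets": [[0.352, -0.122, 0, 0, 0, 0], [0.352, -0.122, 0, 0, 0, 0], [0.352, -0.122, 0, 0, 0, 0], [0.352, -0.122, 0, 0, 0, 0], [0.352, -0.122, 0, 0, 0, 0]], "grip": 0.42}}

```text
t: 26.48
ee_pos: [0.454, 0.0057, 0.1605]
tcp_rot: [[0.239, 0.971, -0.002], [0.971, -0.239, 0.003], [0.002, -0.003, -1.0]]
ft_force: [0.8, -0.5, -0.6]
finger_gap: 0.421
gripper_force: 0.0
```

Emit:
{"op": "jog_arm", "data": {"targets": [[0.352, -0.122, 0, 0, 0, 0], [0.352, -0.122, 0, 0, 0, 0], [0.352, -0.122, 0, 0, 0, 0], [0.352, -0.122, 0, 0, 0, 0], [0.352, -0.122, 0, 0, 0, 0]]}}

```text
t: 26.9
ee_pos: [0.4379, 0.1919, 0.1604]
tcp_rot: [[0.239, 0.971, -0.001], [0.971, -0.239, 0.003], [0.003, -0.002, -1.0]]
ft_force: [0.9, 0.1, -0.5]
finger_gap: 0.42
gripper_force: 0.0
```

Emit:
{"op": "jog_arm", "data": {"targets": [[0.352, -0.122, 0, 0, 0, -0.26], [0.352, -0.122, 0, 0, 0, -0.26], [0.352, -0.122, 0, 0, 0, -0.26], [0.352, -0.122, 0, 0, 0, -0.26], [0.352, -0.122, 0, 0, 0, -0.26]]}}

```text
t: 27.32
ee_pos: [0.4212, 0.3775, 0.1603]
tcp_rot: [[-0.303, 0.953, -0.002], [0.953, 0.303, 0.004], [0.004, -0.001, -1.0]]
ft_force: [0.2, 0.8, 0.3]
finger_gap: 0.421
gripper_force: 0.0
```

Emit:
{"op": "jog_arm", "data": {"targets": [[0, 0, 0, 0, 0, -0.259], [0, 0, 0, 0, 0, -0.259], [0, 0, 0, 0, 0, -0.259], [0, 0, 0, 0, 0, -0.259], [0, 0, 0, 0, 0, -0.259]]}}

```text
t: 27.73
ee_pos: [0.423, 0.3702, 0.1595]
tcp_rot: [[-0.748, 0.664, -0.002], [0.664, 0.748, -0.003], [-0.0, -0.004, -1.0]]
ft_force: [0.6, 0.3, 1.2]
finger_gap: 0.419
gripper_force: 0.0
```

Emit:
{"op": "jog_arm", "data": {"targets": [[0, 0, 0, 0, 0, 0], [0, 0, 0, 0, 0, 0], [0, 0, 0, 0, 0, 0]]}}

```text
t: 27.98
ee_pos: [0.4235, 0.3709, 0.1605]
tcp_rot: [[-0.743, 0.669, -0.001], [0.669, 0.743, -0.001], [-0.0, -0.001, -1.0]]
ft_force: [0.0, -0.1, 0.0]
finger_gap: 0.42
gripper_force: 0.0
```

Run:
```python
from h import *
look("w14",["nine_volt_1"],[0.046])
delta(.4248,.3707,48,.025)
cv2.imwrite("pics/w14c.png",cv2.resize(cv2.imread("pics/w14.png")[0:340,150:550],None,fx=1.7,fy=1.7))
```

```text
[0.4235 0.371  0.1607]
nine_volt_1 0.65 [322. 224.] rect@z 0.046 [0.4212 0.3734] [0.0162 0.0329] 48.0
delta [-0.0023  0.0011  0.2718] az 0.0001 tooly 48.0 tilt [-2.e-04 -7.e-04 -1.e+00] p [0.4236 0.3711 0.1609] j7 -30.0
```

View pics/w14c.png

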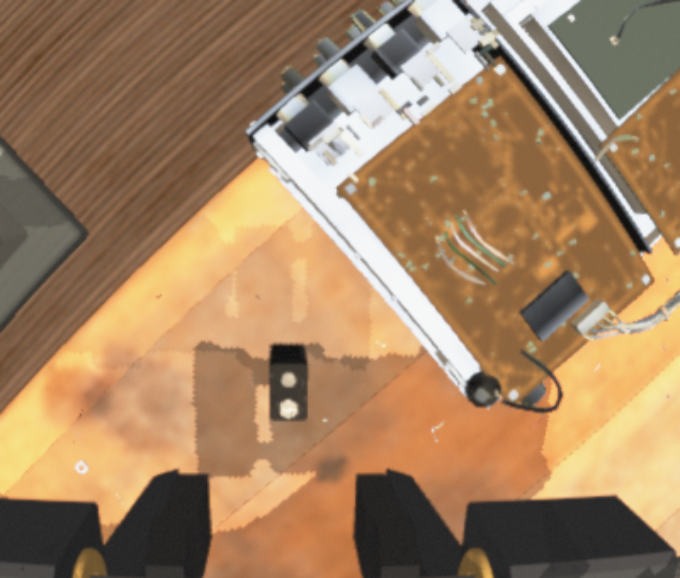

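Run:
```python
from h import *
O=[("w2",(143,250)),("w6",(484,70)),("w14",(434,228)),("w11",(0,0))][:3]
for z in(.02,.04,.05,.06,.07,.08,.1): print(z,[wpix(np.load(f"pics/{n}.npy"),[u],z)[0,:2].round(3).tolist() for n,u in O])
```

```text
0.02 [[0.506, 0.458], [0.49, 0.447], [0.491, 0.438]]
0.04 [[0.512, 0.447], [0.483, 0.439], [0.483, 0.437]]
0.05 [[0.516, 0.442], [0.479, 0.436], [0.479, 0.436]]
0.06 [[0.519, 0.436], [0.476, 0.432], [0.474, 0.435]]
0.07 [[0.523, 0.431], [0.472, 0.428], [0.47, 0.435]]
0.08 [[0.526, 0.426], [0.469, 0.424], [0.466, 0.434]]
0.1 [[0.533, 0.415], [0.462, 0.417], [0.457, 0.432]]
```

The knob on the chassis corner tops out at about 50 mm, well below the gripper body, which will be at 86 mm or more. Descending on the block, whose studs are at (288,380) and (288,408) in the crop.

Emit:
{"op": "jog_arm", "data": {"targets": [[-0.003, 0.001, 0.06, 0, 0, 0], [-0.003, 0.001, 0.13, 0, 0, 0], [-0.003, 0.001, 0.2, 0, 0, 0], [-0.003, 0.001, 0.25, 0, 0, 0], [-0.003, 0.001, 0.268, 0, 0, 0]]}}

```text
t: 28.5
ee_pos: [0.4238, 0.369, 0.0239]
tcp_rot: [[-0.744, 0.668, -0.003], [0.668, 0.744, -0.005], [-0.001, -0.005, -1.0]]
ft_force: [-0.3, -0.9, -0.0]
finger_gap: 0.421
gripper_force: 0.0
```

Emit:
{"op": "jog_arm", "data": {"targets": [[0, 0, 0, 0, 0, 0], [0, 0, 0, 0, 0, 0], [0, 0, 0, 0, 0, 0]]}}

```text
t: 28.75
ee_pos: [0.4259, 0.3717, 0.0288]
tcp_rot: [[-0.744, 0.669, 0.002], [0.669, 0.744, 0.002], [0.0, 0.003, -1.0]]
ft_force: [-0.4, 0.1, 0.2]
finger_gap: 0.42
gripper_force: 0.0
```

Emit:
{"op": "jog_arm", "data": {"targets": [[0, 0, 0, 0, 0, 0], [0, 0, 0, 0, 0, 0], [0, 0, 0, 0, 0, 0], [0, 0, 0, 0, 0, 0], [0, 0, 0, 0, 0, 0]], "grip": 0}}

```text
t: 29.17
ee_pos: [0.4257, 0.371, 0.028]
tcp_rot: [[-0.744, 0.669, 0.001], [0.669, 0.744, 0.001], [-0.0, 0.001, -1.0]]
ft_force: [0.9, -0.9, 5.8]
finger_gap: 0.188
gripper_force: 20.0
```

Emit:
{"op": "jog_arm", "data": {"targets": [[0, 0, -0.05, 0, 0, 0], [0, 0, -0.12, 0, 0, 0], [0, 0, -0.19, 0, 0, 0], [0, 0, -0.25, 0, 0, 0], [0, 0, -0.26, 0, 0, 0]]}}

```text
t: 29.58
ee_pos: [0.4267, 0.373, 0.1619]
tcp_rot: [[-0.743, 0.669, 0.005], [0.669, 0.743, 0.006], [0.0, 0.008, -1.0]]
ft_force: [0.3, 0.8, -1.0]
finger_gap: 0.185
gripper_force: 20.0
```

Run:
```python
from h import *
delta(.4855,-.128,-14.2,.15)
```

```text
delta [-0.7575 -0.6664  0.0183] az 0.5186 tooly 48.0 tilt [ 0.0051  0.0062 -1.    ] p [0.4267 0.373  0.1619] j7 -30.0
```

Emit:
{"op": "jog_arm", "data": {"targets": [[-0.252, -0.222, 0, 0, 0, 0], [-0.252, -0.222, 0, 0, 0, 0], [-0.252, -0.222, 0, 0, 0, 0], [-0.252, -0.222, 0, 0, 0, 0], [-0.252, -0.222, 0, 0, 0, 0]]}}

```text
t: 30.0
ee_pos: [0.4448, 0.192, 0.1556]
tcp_rot: [[-0.736, 0.677, -0.004], [0.677, 0.736, -0.012], [-0.006, -0.012, -1.0]]
ft_force: [-1.0, -0.2, -0.2]
finger_gap: 0.185
gripper_force: 20.0
```

Emit:
{"op": "jog_arm", "data": {"targets": [[-0.252, -0.222, 0, 0, 0, 0], [-0.252, -0.222, 0, 0, 0, 0], [-0.252, -0.222, 0, 0, 0, 0], [-0.252, -0.222, 0, 0, 0, 0], [-0.252, -0.222, 0, 0, 0, 0]]}}

```text
t: 30.42
ee_pos: [0.4633, 0.026, 0.1557]
tcp_rot: [[-0.734, 0.679, -0.005], [0.679, 0.734, -0.009], [-0.003, -0.01, -1.0]]
ft_force: [-0.7, -0.6, -1.5]
finger_gap: 0.183
gripper_force: 20.0
```

Emit:
{"op": "jog_arm", "data": {"targets": [[-0.252, -0.222, 0, 0, 0, 0.26], [-0.252, -0.222, 0, 0, 0, 0.26], [-0.252, -0.222, 0, 0, 0, 0.26], [-0.252, -0.222, 0, 0, 0, 0.26], [-0.252, -0.222, 0, 0, 0, 0.26]]}}

```text
t: 30.83
ee_pos: [0.4829, -0.14, 0.1561]
tcp_rot: [[-0.271, 0.963, -0.002], [0.963, 0.271, -0.007], [-0.006, -0.004, -1.0]]
ft_force: [-0.3, -0.8, -1.2]
finger_gap: 0.188
gripper_force: 20.0
```

Emit:
{"op": "jog_arm", "data": {"targets": [[0, 0, 0.04, 0, 0, 0.2586], [0, 0, 0.08, 0, 0, 0.2586], [0, 0, 0.1, 0, 0, 0.2586], [0, 0, 0.1, 0, 0, 0.2586], [0, 0, 0.1, 0, 0, 0.2586]]}}

```text
t: 31.25
ee_pos: [0.4831, -0.129, 0.1059]
tcp_rot: [[0.25, 0.968, -0.002], [0.968, -0.25, 0.0], [-0.001, -0.002, -1.0]]
ft_force: [0.6, -0.0, 0.1]
finger_gap: 0.188
gripper_force: 20.0
```

Emit:
{"op": "jog_arm", "data": {"targets": [[0, 0, 0, 0, 0, 0], [0, 0, 0, 0, 0, 0], [0, 0, 0, 0, 0, 0]]}}

```text
t: 31.5
ee_pos: [0.4837, -0.1294, 0.1071]
tcp_rot: [[0.244, 0.97, -0.0], [0.97, -0.244, 0.0], [0.0, -0.0, -1.0]]
ft_force: [1.2, -0.8, -0.0]
finger_gap: 0.18
gripper_force: 20.0
```

Run:
```python
from h import *
look("w15",["nine_volt_1","block_tray"],[0.13,0.018])
delta(.4855,-.128,-14.2,.032)
```

```text
[ 0.4837 -0.1295  0.1072]
nine_volt_1 0.95 [319. 295.] rect@z 0.13 [ 0.4847 -0.1192] [0.0369 0.0158] 75.7
block_tray 0.7 [319. 224.] rect@z 0.018 [ 0.4853 -0.126 ] [0.0659 0.0626] 75.9
delta [0.0041 0.0026 0.1505] az 0.0003 tooly -14.2 tilt [ 2.e-04  1.e-04 -1.e+00] p [ 0.4837 -0.1297  0.1072] j7 -32.0
```

Emit:
{"op": "jog_arm", "data": {"targets": [[0.004, 0.002, 0.05, 0, 0, 0], [0.004, 0.002, 0.1, 0, 0, 0], [0.004, 0.002, 0.125, 0, 0, 0], [0.004, 0.002, 0.135, 0, 0, 0], [0.004, 0.002, 0.135, 0, 0, 0]]}}

```text
t: 32.07
ee_pos: [0.4846, -0.1278, 0.0389]
tcp_rot: [[0.245, 0.97, -0.002], [0.97, -0.245, 0.0], [-0.0, -0.002, -1.0]]
ft_force: [-1.0, -0.8, -1.1]
finger_gap: 0.182
gripper_force: 20.0
```

Emit:
{"op": "jog_arm", "data": {"targets": [[0, 0, 0.006, 0, 0, 0], [0, 0, 0.012, 0, 0, 0], [0, 0, 0.016, 0, 0, 0], [0, 0, 0.016, 0, 0, 0], [0, 0, 0.016, 0, 0, 0]]}}

```text
t: 32.48
ee_pos: [0.4854, -0.1281, 0.0321]
tcp_rot: [[0.245, 0.969, 0.001], [0.969, -0.245, -0.0], [-0.0, 0.001, -1.0]]
ft_force: [-0.0, 0.6, -1.0]
finger_gap: 0.186
gripper_force: 20.0
```

Emit:
{"op": "jog_arm", "data": {"targets": [[0, 0, 0, 0, 0, 0], [0, 0, 0, 0, 0, 0], [0, 0, 0, 0, 0, 0], [0, 0, 0, 0, 0, 0], [0, 0, 0, 0, 0, 0]], "grip": 0.36}}

```text
t: 32.9
ee_pos: [0.4852, -0.128, 0.0318]
tcp_rot: [[0.245, 0.97, 0.0], [0.97, -0.245, -0.0], [-0.0, 0.0, -1.0]]
ft_force: [0.8, -0.1, -0.3]
finger_gap: 0.36
gripper_force: 0.0
```

Emit:
{"op": "jog_arm", "data": {"targets": [[0, 0, -0.02, 0, 0, 0], [0, 0, -0.07, 0, 0, 0], [0, 0, -0.14, 0, 0, 0], [0, 0, -0.22, 0, 0, 0], [0, 0, -0.29, 0, 0, 0]]}}

```text
t: 33.32
ee_pos: [0.4847, -0.1279, 0.1793]
tcp_rot: [[0.245, 0.97, -0.0], [0.97, -0.245, -0.0], [-0.0, 0.0, -1.0]]
ft_force: [0.6, 0.1, -0.3]
finger_gap: 0.361
gripper_force: 0.0
```

Emit:
{"op": "jog_arm", "data": {"targets": [[0.12, 0, -0.06, 0, 0, 0], [0.12, 0, -0.06, 0, 0, 0], [0.12, 0, -0.06, 0, 0, 0], [0.12, 0, -0.06, 0, 0, 0], [0.12, 0, -0.06, 0, 0, 0]]}}

```text
t: 33.73
ee_pos: [0.499, -0.0708, 0.2067]
tcp_rot: [[0.245, 0.969, -0.001], [0.969, -0.245, -0.001], [-0.002, -0.001, -1.0]]
ft_force: [-0.3, -0.3, -1.0]
finger_gap: 0.359
gripper_force: 0.0
```

Run:
```python
from h import *
look("w16",["nine_volt_1","block_tray","aa_cell_1","cell_cradle"],[0.05,0.018,.022,0])
cv2.imwrite("pics/w16c.png",cv2.resize(cv2.imread("pics/w16.png")[120:350,170:490],None,fx=2,fy=2))
cv2.imwrite("pics/top9.png",ctrl.grab_frame("top"))
for n in["mini_motor_1","bnc_tee","nine_volt_1","aa_cell_1"]: print(n,[(round(d["p"],2),np.round(d["xy"],1).tolist()) for d in ctrl.trace("top",n)])
```

```text
[ 0.4988 -0.0712  0.2063]
nine_volt_1 0.73 [320. 271.] rect@z 0.05 [ 0.486  -0.1217] [0.0399 0.0169] 75.3
nine_volt_1 0.72 [318. 323.] rect@z 0.05 [ 0.4735 -0.1723] [0.0359 0.0152] 76.4
block_tray 0.82 [328. 283.] rect@z 0.018 [ 0.4791 -0.1513] [0.1203 0.0627] 75.8
block_tray 0.47 [360. 391.] rect@z 0.018 [ 0.4951 -0.2906] [0.0152 0.0511] 7.6
aa_cell_1 0.82 [360. 390.] rect@z 0.022 [ 0.4959 -0.2874] [0.0159 0.0517] 6.0
aa_cell_1 0.62 [319. 398.] rect@z 0.022 [ 0.4448 -0.2849] [0.0163 0.0516] 7.3
cell_cradle 0.69 [334. 391.] rect@z 0 [ 0.4517 -0.2941] [0.0702 0.0648] 3.8
mini_motor_1 []
bnc_tee [(0.42, [193.7, 243.9])]
nine_volt_1 [(0.6, [426.9, 279.6]), (0.59, [401.8, 271.2])]
aa_cell_1 []
```

View pics/w16c.png

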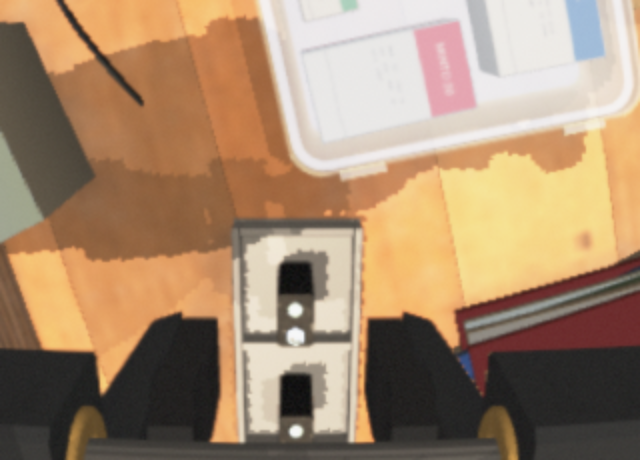

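The crop shows one block upright in each bay, at (295,290) and (296,400). The network places both cells in the Vs, and the motor and connector were not touched. Handing the job in.

```bash
python3 -c "
from cell import ctrl
print(ctrl.close_job())"
```

```text
the job is handed in; nothing more can be done
None
```

I handed the job in at about 34 s: the last pictures show both cells in their V rests and both 9-volt blocks upright in their bays, the arm never went near the motor or connector, and the hand-in returned no verdict.

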